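# Pack the water-sampling field kit

### The job

Pack the field kit for the road: nest all the steel vessels that stand on the bench, in order of size, inside the wide one in the case's open drawer so that every one is right down, and stand exactly three of the brown bottles upright in the drawer, one in each bay; any bottles over stay out of the drawer. Then push the drawer home until the red catch clicks behind it, without knocking over the amber jar.

Things in the scene. Friction and masses are not known exactly. Their poses are not given: they have to be found in the camera images.
- case: Grey field-kit case fixed on the bench: an open-fronted sleeve 192 mm wide, 175 mm deep, 125 mm high (146 mm with its black carrying handle), sloping at the front; the roof begins 50 mm behind the front edge, clear height inside 119 mm over the bench. Origin: middle of the front edge at bench level; x points into the case, the way the drawer slides in, y to its left, z up.
- drawer (a joint): White drawer of the case, sliding along the case's x on its own runners with about 2 N of friction; it does not lift out. 0 m = pulled out (as found), 0.155 m = fully home against its stop. It is 172 mm wide and 180 mm deep with a front panel 60 mm high and side walls 30 mm high; its floor lies 12 mm above the bench. At 0 its front face is 175 mm in front of the sleeve's edge, at 0.155 it is 20 mm in front.
- catch (a joint): Red sprung pawl on the right (-y) outside of the sleeve, swinging about an upright pin: 0 rad = at rest, nose in the drawer's path; grows (to 0.5) as it is pushed outward. The steel strike on the drawer's right side rides up its ramp from about 0.126 m of drawer travel, pushes it out by about 0.15 rad against the spring (some 5 to 11 N on the drawer in all), and at about 0.152 m the nose snaps back behind the strike, so that the drawer cannot come out again.
- drawer_handle (a point): Middle of the black bar handle on the drawer's front: a round bar 11 mm thick, 80 mm long across the drawer, its axis 36 mm in front of the front panel and 43 mm above the bench. Push on this bar, along the case's x. A hot plate 134 mm high stands 30 to 85 mm to the left of the drawer.
- nest (a point): On the drawer's floor at the centre of the round locating ring (86 mm inside, 8 mm high) in the left part of the drawer, where the widest vessel stands; axes as the case's.
- bay_1 (a point): Centre of the floor of the front bottle bay at the right of the drawer, nearest the handle. The three bays are in a row from front to back, 56 mm apart, each about 53 x 50 mm inside with walls 24 to 30 mm high above the drawer's underside (19 to 25 mm above the bay floor); one bottle each. Axes as the case's.
- bay_2 (a point): The same for the middle bay.
- bay_3 (a point): The same for the rear bay.
- vessel_84: Round open stainless-steel sampling vessel, rim 84 mm across outside, 78 mm at the foot, 38 mm high, wall 3 mm, floor 3.5 mm, about 160 g; origin at the centre of its underside, z up. The widest of the set; it already stands in the ring of the drawer and stays there.
- vessel_68: Round open stainless-steel sampling vessel, rim 68 mm across outside, 62 mm at the foot, 48.5 mm high, wall 3 mm, floor 3.5 mm, about 130 g; origin at the centre of its underside, z up. Second of the set; may be absent.
- vessel_54: Round open stainless-steel sampling vessel, rim 54 mm across outside, 48 mm at the foot, 59 mm high, wall 3 mm, floor 3.5 mm, about 100 g; origin at the centre of its underside, z up. Third of the set; may be absent.
- vessel_41: Round open stainless-steel sampling vessel, rim 41 mm across outside, 35 mm at the foot, 69.5 mm high, wall 3 mm, floor 3.5 mm, about 80 g; origin at the centre of its underside, z up. Fourth of the set; may be absent.
- vessel_29: Round open stainless-steel sampling vessel, rim 29 mm across outside, 23 mm at the foot, 80 mm high, wall 3 mm, floor 3.5 mm, about 60 g; origin at the centre of its underside, z up. The slimmest of the set; may be absent. Nested, each vessel stands on the floor of the next wider one with 3 to 5 mm of play all round at the rim (more if a size between is absent) and its rim stands 14 mm (more if a size is absent) above the rim of the wider one, so that it can be held there.
- bottle_1: Brown reagent bottle with a dark brown cap, standing on the bench: body 36 mm across up to 40 mm, cap 30 mm across from there to the top at 68 mm, about 70 g; origin at the centre of its underside, z up. May be absent. All five are alike.
- bottle_2: Brown reagent bottle with a dark brown cap, standing on the bench: body 36 mm across up to 40 mm, cap 30 mm across from there to the top at 68 mm, about 70 g; origin at the centre of its underside, z up. May be absent. All five are alike.
- bottle_3: Brown reagent bottle with a dark brown cap, standing on the bench: body 36 mm across up to 40 mm, cap 30 mm across from there to the top at 68 mm, about 70 g; origin at the centre of its underside, z up. May be absent. All five are alike.
- bottle_4: Brown reagent bottle with a dark brown cap, standing on the bench: body 36 mm across up to 40 mm, cap 30 mm across from there to the top at 68 mm, about 70 g; origin at the centre of its underside, z up. May be absent. All five are alike.
- bottle_5: Brown reagent bottle with a dark brown cap, standing on the bench: body 36 mm across up to 40 mm, cap 30 mm across from there to the top at 68 mm, about 70 g; origin at the centre of its underside, z up. May be absent. All five are alike.
- jar: Open red-amber glass jar, 55 mm across, 90 mm high, standing among the task's things; not part of the kit. A photometer 250 mm high stands behind these things, from 0.59 m ahead of the robot. Origin at the centre of its underside, z up.

How it is judged:
By the outcome, as a careful person would: the job done as asked, in the order asked, and still so for the second after the job is handed in, with the robot touching nothing.
Of vessel_68, vessel_54, vessel_41, vessel_29 only 3 to 4 are there at a start; the rules pass over those that are not, and their reading is None.
Of bottle_1, bottle_2, bottle_3, bottle_4, bottle_5 only 3 to 5 are there at a start; the rules pass over those that are not, and their reading is None.
At some moment in a run one of vessel_68, vessel_54, bottle_1, bottle_2, bottle_3, bottle_4, bottle_5 may be knocked a few centimetres aside while the robot is not near it.
It also fails if it takes over 210 s, if anything falls off the work surface, if the arm or the gripper's body presses on something with over 40 N, if the wrist force passes 120 N, or if a joint passes its speed limit or range.

### The arm

A 6-joint arm with a two-finger parallel gripper is mounted at the origin on a cart in front of the work surface, level with it; the furniture and walls round the work are solid. World frame = base frame: x ahead of the robot, y to its left, z up, the work surface at z = 0. Lengths are in m, angles in degrees, forces in N, time in s.
With the tool pointing down it reaches from about 0.225 to 0.725 m from the base axis. Payload 3.1 kg.
Tool frame: the origin (TCP) lies midway between the tips of the shut fingers; the grasp point (between the pads) lies 19 mm behind it; z points along the fingers, y is the line along which they close (so a half turn about z gives the same grasp; the last joint's range is limited). The gripper opens to 85 mm and grips with 20 to 120 N. Pads are 22 mm wide; open, the fingers measure 114 mm over their backs; the gripper's body (76 mm by 85 mm) begins 54 mm behind the grasp point. The pads swing forward as they close: fully open they stand 13 mm farther back than shut.
Start: joints at [64.011, 2.75, 5.684, 92.934, 0, 82.678], TCP at [0.168, 0.497, 0.231] pointing down, gripper open.
Joint ranges: [-166.93, 166.93], [-56.73, 111.36], [-69.38, 81.34], [-121.58, 131.49], [-85.45, 84.26], [-180, 180]. Speed limits (degrees/s): [159.86, 159.86, 180, 180, 180, 180].

### API

Orientations are given as a 3x3 rotation matrix whose columns are the frame's x, y, z axes.
In Python, from workcell import manip, vision gives the robot as it stands.
- The arm moves only by the tool send_rows, never from a script. Its argument "steps" is a list of rows, each an object with "delta_rot": the turn, a rotation vector about the tool's x, y, z in degrees, a list of three; "xyz": the shift along the tool's x, y, z in mm, a list of three; "fingers": the closure in counts, from 0 (fully open) to 255 (shut). In form: [{"delta_rot": [wx, wy, wz], "xyz": [x, y, z], "fingers": fingers}, ...]. A call has 1 to 10 rows; each row is the pose to reach, as a shift and turn from the pose commanded when the call began, along the tool's axes at that moment; what a row does not reach only later rows make up. A row lasts 1/12 s, in which the tool goes at most 41.7 mm and 7.16 degrees, less where a joint would pass 70% of its speed; a pose out of reach is approached as far as the arm can. A call with a gripper value outside its range is refused whole. The fingers move at their own pace and stop on an object; "squeeze" is the grip in N (left out, the last holds). Time passes only in rows, so rows that repeat a pose let the fingers close. It gives the time, the measured TCP pose, the force, the opening and the grip force at its end, in the units of the state.
- manip.state(): the state, without advancing time (a new reading comes with each control period).
- vision.read_camera(name): name is "side" or "top"; returns the picture (400x640x3 uint8, blue, green, red); there is no depth.
- vision.camera_model(name): a dict with "K" (3x3 intrinsics, pixels), "R" (3x3) and "t" (3): a world point X has camera coordinates R X + t. Camera axes: x right, y down, z forward; pixel columns grow to the right and rows downward; lengths in m; the calibration is good to about 2 mm. A picture is of the moment at which its call begins. camera_model takes no time and is no camera call.
- manip.job_done(): hands the job in; it is judged then, once.
The state is a dict: "clock": time; "joint_pos": joint angles; "joint_vel": joint speeds; "tau": joint torques, N m; "tcp_pos": TCP position; "ee_rot": TCP orientation; "wrist_force": force on the tool from outside, world axes, zero at the start; "ft_torque": the same for the moment, N m; "grip_width": finger opening in m; "finger_force": force on a finger pad.
Only numpy, scipy, OpenCV 4.12 (cv2) and the standard library are available. Lean on these libraries where they do the work, as an engineer would, in place of code of your own. Each camera call takes 0.05 s, during which the arm holds its last target. There are 200 camera calls.

## Working session

There is one attempt and no reset: what is moved stays moved. The work goes in short steps, Python scripts to look and compute and a tool call to move; the robot and the scene stay as the last step left them, time stands still between calls to the robot, and variables do not carry over. Pictures are saved under pics/ and viewed, at most 14 in all, crops included, and the job is handed in when it is done.

Besides the shell and the picture viewer there is one more tool, called after "Request:" as name(argument=value, ...), one argument or row to a line, values as JSON. send_rows: Moves the arm, as the interface text tells. Its arguments: {"type":"object","properties":{"steps":{"type":"array"},"squeeze":{"type":"number"}},"required":["steps"]}

```bash
mkdir -p pics
python3 - <<'E'
from workcell import manip, vision
import cv2, numpy as np
for n in ("side","top"):
    im=vision.read_camera(n); cv2.imwrite(f"pics/{n}0.png",im)
    m=vision.camera_model(n); K,R,t=[np.array(m[k]) for k in("K","R","t")]
    print(n,K.round(1).tolist(),R.round(4).tolist(),t.round(4).tolist(),"C",(-R.T@t).round(3))
s=manip.state(); print(s)
E
```

```text
side [[499.2, 0.0, 313.8], [0.0, 499.2, 203.6], [0.0, 0.0, 1.0]] [[0.9348, -0.3552, -0.0035], [-0.145, -0.3728, -0.9165], [0.3242, 0.8573, -0.4]] [-0.4944, 0.1071, 1.4266] C [ 0.015 -1.359  0.667]
top [[398.9, 0.0, 315.9], [0.0, 398.9, 205.8], [0.0, 0.0, 1.0]] [[0.0142, -0.9998, -0.0112], [-0.9948, -0.013, -0.1009], [0.1007, 0.0126, -0.9948]] [-0.0526, 0.5121, 1.3145] C [ 0.378 -0.062  1.359]
{'clock': 0.1, 'joint_pos': array([6.40132024e+01, 2.78968702e+00, 5.60120456e+00, 9.29335613e+01,
       8.84344450e-04, 8.26794267e+01]), 'joint_vel': array([-0.0101078 , -0.14602122,  0.24323951,  0.00264   , -0.00114321,
        0.06016758]), 'tau': array([ 2.72228324e-03, -3.39851260e+01,  3.20935893e+01,  1.57620222e-02,
       -7.34910441e-05, -2.62671506e-06]), 'tcp_pos': array([0.16777863, 0.49689209, 0.23023017]), 'ee_rot': array([[-9.47398973e-01,  3.20053573e-01, -9.47191820e-04],
       [ 3.20054846e-01,  9.47397095e-01, -1.90794142e-03],
       [ 2.86723311e-04, -2.11073507e-03, -9.99997731e-01]]), 'wrist_force': array([ 0.30774392, -0.00258014,  0.37261656]), 'ft_torque': array([0.00580201, 0.07006901, 0.00052767]), 'finger_force': 0.0, 'grip_width': 0.08567208999419863}
```

View pics/top0.png

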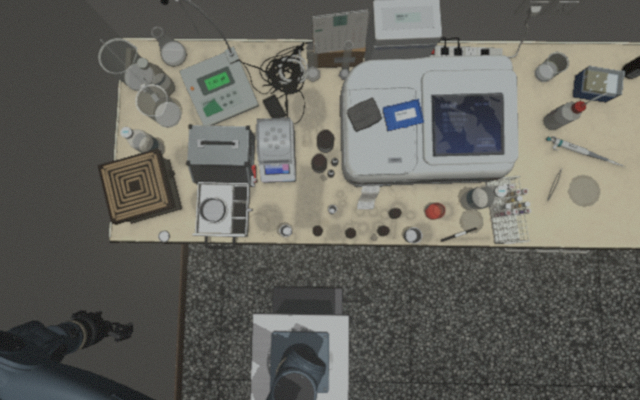

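View pics/side0.png

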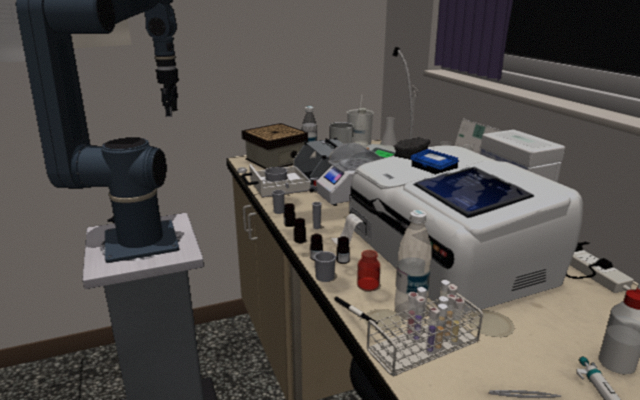

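The top view shows the drawer at about (222,208), the vessels and bottles near row 230, and the jar at (434,211). I'll zoom in.

Run:
```python
import cv2, numpy as np
t=cv2.imread("pics/top0.png"); s=cv2.imread("pics/side0.png")
a=cv2.resize(t[165:250,90:290],None,fx=4,fy=4,interpolation=cv2.INTER_CUBIC)
b=cv2.resize(t[185:250,275:475],None,fx=4,fy=4,interpolation=cv2.INTER_CUBIC)
cv2.imwrite("pics/c1.png",np.vstack([a,b]))
c=cv2.resize(s[150:300,225:425],None,fx=4,fy=4,interpolation=cv2.INTER_CUBIC)
cv2.imwrite("pics/c2.png",cv2.convertScaleAbs(c,alpha=1.5))
```

```text
(no output)
```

View pics/c1.png

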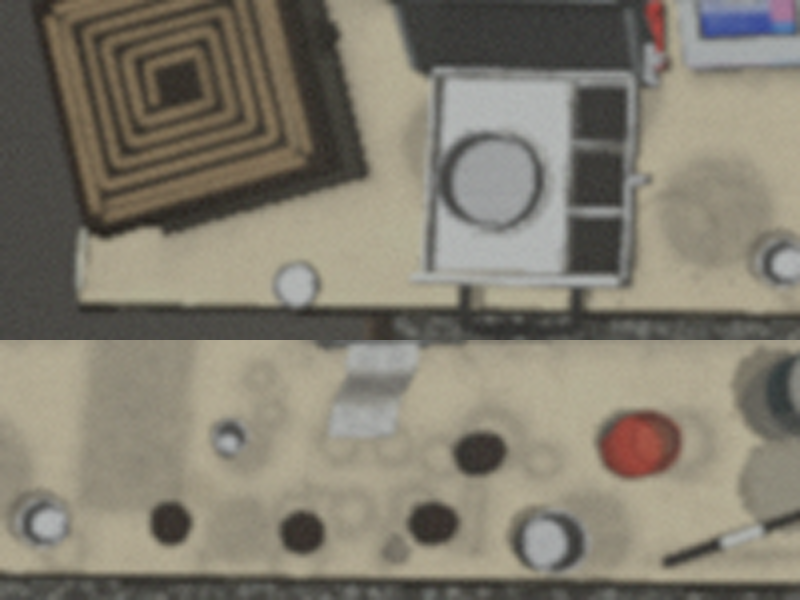

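View pics/c2.png

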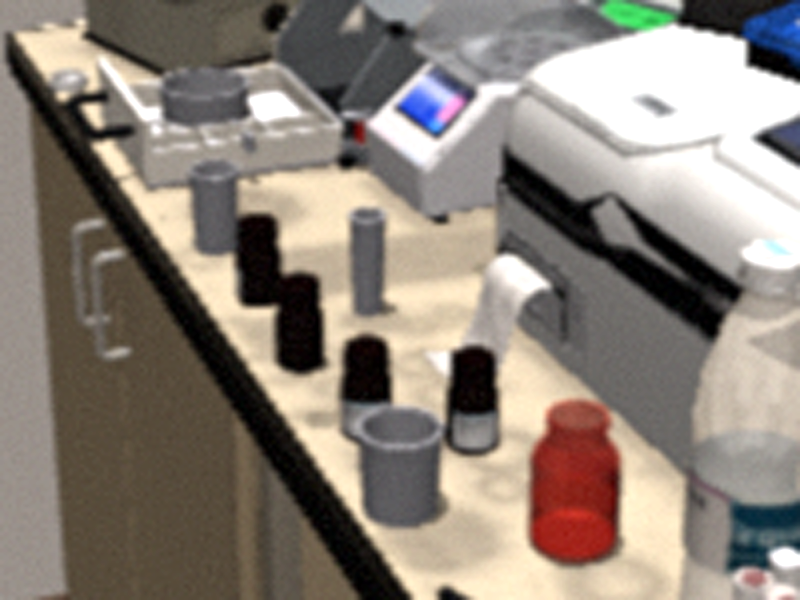

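The top view (pixel = 90+u/4, 165+v/4, and 275+u/4, 185+(v-340)/4) shows:
- Vessel_41 at about (286,230) and vessel_29 at (332,210). The third vessel is at about (412,235), most likely 54. No 68 is visible.
- Four bottles, at about (317,231), (350,233), (383,231) and (395,213).
- The jar at (434,211).
- Vessel_84 in the drawer at (213,210), with the bays to its right.

Next I'll measure positions.

```bash
cat > h.py <<'E'
from workcell import manip, vision
import cv2, numpy as np
CAM={n:[np.array(vision.camera_model(n)[k]) for k in("K","R","t")] for n in("top","side")}
def ray(n,uv,z):
    K,R,t=CAM[n]; C=-R.T@t; d=R.T@np.linalg.solve(K,[uv[0],uv[1],1.]); return C+d*(z-C[2])/d[2]
def proj(n,X):
    K,R,t=CAM[n]; p=K@(R@np.array(X)+t); return p[:2]/p[2]
def blobs(mask,amin,off=(0,0)):
    n,l,st,c=cv2.connectedComponentsWithStats(mask.astype(np.uint8))
    return [(c[i]+off,st[i]) for i in range(1,n) if st[i][4]>=amin]
def look():
    im=vision.read_camera("top"); hsv=cv2.cvtColor(cv2.GaussianBlur(im,(3,3),0),cv2.COLOR_BGR2HSV)
    x0,y0,x1,y1=275,195,450,244
    h=hsv[y0:y1,x0:x1].astype(int)
    out={}
    out["bottle"]=[(b,s) for b,s in blobs((h[...,2]<75),30,(x0,y0)) if s[4]<200]
    out["vessel"]=[(b,s) for b,s in blobs((h[...,1]<32),25,(x0,y0)) if s[4]<450]
    out["jar"]=blobs((h[...,1]>150)&((h[...,0]<12)|(h[...,0]>170)),30,(x0,y0))
    return im,out
E
cat > m.py <<'E'
from h import *
im,o=look()
for k,z in(("bottle",.045),("vessel",.03),("jar",.045)):
    for c,s in o[k]: print(k,c.round(1),s[:5].tolist(),"(x,y,w,h+off)",ray("top",c,z).round(4)[:2])
E
python3 m.py
python3 - <<'E'
from h import *
im=cv2.imread("pics/top0.png")
def q(u,v): return (90+u/4-.375,165+v/4-.375)
for nm,p,z in (("panelL",(416,278),.06),("panelR",(630,283),.06),("backL",(436,70),.042),("backR",(635,75),.042),
  ("bay1",(596,246),.017),("bay2",(599,180),.017),("bay3",(602,115),.017),("v84",(493,180),.04),("hL",(464,318),.043),("hR",(578,320),.043),("benchedge",(200,306),0)):
    print(nm,ray("top",q(*p),z).round(4)[:2])
E
```

```text
bottle [394.4 212.9] [114, 14, 11, 9, 76] (x,y,w,h+off) [ 0.4906 -0.3049]
bottle [317.2 230.5] [39, 32, 8, 8, 55] (x,y,w,h+off) [ 0.4292 -0.0513]
bottle [382.7 230.5] [103, 32, 11, 8, 71] (x,y,w,h+off) [ 0.4322 -0.2663]
bottle [350.1 232.8] [71, 34, 9, 9, 63] (x,y,w,h+off) [ 0.4231 -0.1594]
vessel [366.1 202.1] [81, 0, 21, 15, 256] (x,y,w,h+off) [ 0.5268 -0.2133]
vessel [332.4 208.9] [53, 9, 10, 10, 77] (x,y,w,h+off) [ 0.5024 -0.1008]
vessel [285.1 230.2] [3, 29, 15, 14, 160] (x,y,w,h+off) [0.4293 0.0557]
vessel [413.1 235. ] [129, 32, 19, 17, 265] (x,y,w,h+off) [ 0.4193 -0.3693]
jar [432.2 212.1] [154, 11, 9, 12, 47] (x,y,w,h+off) [ 0.4947 -0.4292]
panelL [0.4112 0.3514]
panelR [0.4096 0.1765]
backL [0.5856 0.3482]
backR [0.5834 0.1811]
bay1 [0.4413 0.2141]
bay2 [0.4972 0.2134]
bay3 [0.5526 0.2127]
v84 [0.494  0.2971]
hL [0.3793 0.3156]
hR [0.379  0.2215]
benchedge [0.3864 0.5542]
```

Run:
```python
from h import *
def tri(a,b):
    A=[];B=[]
    for n,uv in(("top",a),("side",b)):
        K,R,t=CAM[n];P=K@np.c_[R,t]
        for i in(0,1): r=uv[i]*P[2]-P[i];A.append(r[:3]);B.append(-r[3])
    return np.linalg.lstsq(np.array(A),np.array(B),rcond=None)[0]
L=dict(v54=((413.1,235),(400,424),.059,.03),v41=((285.1,230.2),(214,170),.0695,.035),v29=((332.4,208.9),(368,215),.08,.04),
b1=((317.2,230.5),(258,222),.068,.045),b2=((350.1,232.8),(300,281),.068,.045),b3=((382.7,230.5),(367,343),.068,.045),b4=((394.4,212.9),(473,353),.068,.045),v84=((212.9,209.6),(205,80),.05,.04))
for k,(a,b,z,zm) in L.items():
    s=(225+b[0]/4-.4,150+b[1]/4-.4)
    print(k,"top",ray("top",a,zm)[:2].round(4),"side",ray("side",s,z)[:2].round(4))
```

```text
v54 top [ 0.4192 -0.3691] side [ 0.4193 -0.3636]
v41 top [0.429  0.0554] side [0.4266 0.0482]
v29 top [ 0.5016 -0.1006] side [ 0.4993 -0.1015]
b1 top [ 0.4291 -0.0512] side [ 0.4281 -0.0583]
b2 top [ 0.4231 -0.1594] side [ 0.4235 -0.1662]
b3 top [ 0.4321 -0.2663] side [ 0.4331 -0.2713]
b4 top [ 0.4906 -0.3049] side [ 0.4921 -0.3093]
v84 top [0.494 0.297] side [0.4963 0.3057]
```

Request:
send_rows(
  steps=[
    {"delta_rot":[0,0,-18.7],"xyz":[-515,-740,0],"fingers":0},
    {"delta_rot":[0,0,-18.7],"xyz":[-515,-740,0],"fingers":0},
    {"delta_rot":[0,0,-18.7],"xyz":[-515,-740,0],"fingers":0},
    {"delta_rot":[0,0,-18.7],"xyz":[-515,-740,0],"fingers":0},
    {"delta_rot":[0,0,-18.7],"xyz":[-515,-740,0],"fingers":0},
    {"delta_rot":[0,0,-18.7],"xyz":[-515,-740,0],"fingers":0},
    {"delta_rot":[0,0,-18.7],"xyz":[-515,-740,0],"fingers":0},
    {"delta_rot":[0,0,-18.7],"xyz":[-515,-740,0],"fingers":0},
    {"delta_rot":[0,0,-18.7],"xyz":[-515,-740,0],"fingers":0},
    {"delta_rot":[0,0,-18.7],"xyz":[-515,-740,0],"fingers":0},
  ],
)

```text
clock: 0.98
tcp_pos: [0.2835, 0.0969, 0.2312]
ee_rot: [[-1.0, -0.002, 0.001], [-0.002, 1.0, 0.0], [-0.001, 0.0, -1.0]]
wrist_force: [1.7, -0.2, 0.2]
grip_width: 0.0856
finger_force: 0.0
```

Request:
send_rows(
  steps=[
    {"delta_rot":[0,0,0],"xyz":[-135,-466,80],"fingers":0},
    {"delta_rot":[0,0,0],"xyz":[-135,-466,80],"fingers":0},
    {"delta_rot":[0,0,0],"xyz":[-135,-466,80],"fingers":0},
    {"delta_rot":[0,0,0],"xyz":[-135,-466,80],"fingers":0},
    {"delta_rot":[0,0,0],"xyz":[-135,-466,80],"fingers":0},
    {"delta_rot":[0,0,0],"xyz":[-135,-466,80],"fingers":0},
    {"delta_rot":[0,0,0],"xyz":[-135,-466,80],"fingers":0},
    {"delta_rot":[0,0,0],"xyz":[-135,-466,80],"fingers":0},
    {"delta_rot":[0,0,0],"xyz":[-135,-466,80],"fingers":0},
    {"delta_rot":[0,0,0],"xyz":[-135,-466,80],"fingers":0},
  ],
)

```text
clock: 1.82
tcp_pos: [0.3982, -0.2982, 0.1627]
ee_rot: [[-1.0, 0.0, -0.0], [0.0, 1.0, 0.001], [0.0, 0.001, -1.0]]
wrist_force: [0.8, 0.4, 1.2]
grip_width: 0.0855
finger_force: 0.0
```

Run:
```python
from workcell import manip
s=manip.state();print(s['clock'],s['tcp_pos'],s['joint_pos'].round(1))
```

```text
1.8167 [ 0.39815701 -0.29824049  0.16267899] [-44.6  -1.6  -6.5  85.1   0.  -44.6]
```

Request:
send_rows(
  steps=[
    {"delta_rot":[0,0,0],"xyz":[-17,-55,30],"fingers":0},
    {"delta_rot":[0,0,0],"xyz":[-17,-55,30],"fingers":0},
    {"delta_rot":[0,0,0],"xyz":[-17,-55,30],"fingers":0},
    {"delta_rot":[0,0,0],"xyz":[-17,-55,30],"fingers":0},
    {"delta_rot":[0,0,0],"xyz":[-17,-55,30],"fingers":0},
  ],
)

```text
clock: 2.23
tcp_pos: [0.415, -0.3504, 0.1334]
ee_rot: [[-1.0, -0.001, -0.001], [-0.001, 1.0, 0.001], [0.001, 0.001, -1.0]]
wrist_force: [0.3, -0.5, 0.1]
grip_width: 0.0853
finger_force: 0.0
```

Run:
```python
from h import *
a=vision.read_camera("top"); b=vision.read_camera("side")
a=cv2.resize(a[180:255,350:450],None,fx=4,fy=4,interpolation=cv2.INTER_CUBIC)
b=cv2.resize(b[200:300,270:370],None,fx=4,fy=4,interpolation=cv2.INTER_CUBIC)
p=np.zeros((400,800,3),np.uint8);p[:300,:400]=a;p[:,400:]=b
cv2.imwrite("pics/g1.png",cv2.convertScaleAbs(p,alpha=1.4))
```

```text
(no output)
```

View pics/g1.png

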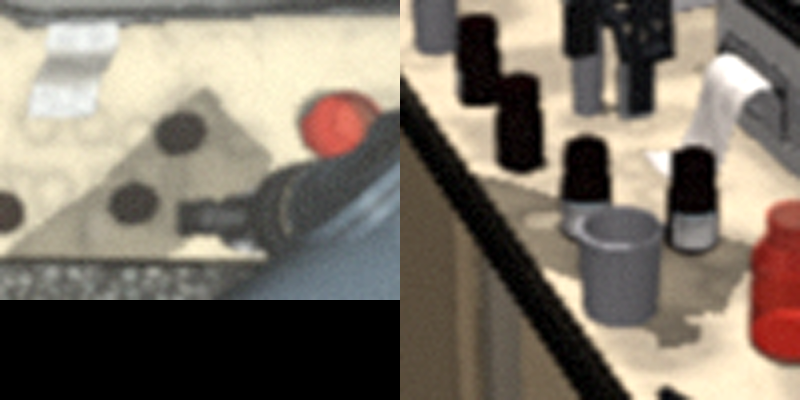

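The top view shows the hand just left of vessel_54, whose rim is at (240,245) in the crop. The path is clear, so I'll descend and grip.

Request:
send_rows(
  steps=[
    {"delta_rot":[0,0,0],"xyz":[-4,-19,0],"fingers":0},
    {"delta_rot":[0,0,0],"xyz":[-4,-19,30],"fingers":0},
    {"delta_rot":[0,0,0],"xyz":[-4,-19,60],"fingers":0},
    {"delta_rot":[0,0,0],"xyz":[-4,-19,85],"fingers":0},
    {"delta_rot":[0,0,0],"xyz":[-4,-19,98],"fingers":0},
    {"delta_rot":[0,0,0],"xyz":[-4,-19,98],"fingers":0},
    {"delta_rot":[0,0,0],"xyz":[-4,-19,98],"fingers":0},
  ],
)

```text
clock: 2.92
tcp_pos: [0.4193, -0.369, 0.0358]
ee_rot: [[-1.0, -0.002, -0.0], [-0.002, 1.0, 0.001], [0.0, 0.001, -1.0]]
wrist_force: [-0.4, 0.9, 0.3]
grip_width: 0.0858
finger_force: 0.0
```

Request:
send_rows(
  steps=[
    {"delta_rot":[0,0,0],"xyz":[0,0,0],"fingers":140},
    {"delta_rot":[0,0,0],"xyz":[0,0,0],"fingers":140},
    {"delta_rot":[0,0,0],"xyz":[0,0,0],"fingers":140},
    {"delta_rot":[0,0,0],"xyz":[0,0,0],"fingers":140},
    {"delta_rot":[0,0,0],"xyz":[0,0,0],"fingers":140},
    {"delta_rot":[0,0,0],"xyz":[0,0,0],"fingers":140},
    {"delta_rot":[0,0,0],"xyz":[0,0,0],"fingers":140},
    {"delta_rot":[0,0,0],"xyz":[0,0,0],"fingers":140},
  ],
  squeeze=40,
)

```text
clock: 3.58
tcp_pos: [0.4207, -0.3711, 0.0381]
ee_rot: [[-1.0, -0.001, 0.003], [-0.001, 1.0, -0.002], [-0.003, -0.002, -1.0]]
wrist_force: [-0.2, 2.1, 6.4]
grip_width: 0.0509
finger_force: 41.3
```

Request:
send_rows(
  steps=[
    {"delta_rot":[0,0,0],"xyz":[0,0,-30],"fingers":140},
    {"delta_rot":[0,0,0],"xyz":[0,0,-60],"fingers":140},
    {"delta_rot":[0,0,0],"xyz":[0,0,-100],"fingers":140},
    {"delta_rot":[0,0,0],"xyz":[-5,20,-130],"fingers":140},
    {"delta_rot":[0,0,0],"xyz":[-10,50,-140],"fingers":140},
    {"delta_rot":[0,0,0],"xyz":[-15,90,-140],"fingers":140},
    {"delta_rot":[0,0,0],"xyz":[-20,130,-140],"fingers":140},
    {"delta_rot":[0,0,0],"xyz":[-25,170,-140],"fingers":140},
    {"delta_rot":[0,0,0],"xyz":[-30,210,-140],"fingers":140},
    {"delta_rot":[0,0,0],"xyz":[-35,250,-140],"fingers":140},
  ],
)

```text
clock: 4.42
tcp_pos: [0.4541, -0.1187, 0.1758]
ee_rot: [[-1.0, 0.0, 0.001], [0.0, 1.0, -0.001], [-0.001, -0.001, -1.0]]
wrist_force: [-0.3, 0.5, -1.6]
grip_width: 0.0512
finger_force: 42.8
```

Request:
send_rows(
  steps=[
    {"delta_rot":[0,0,0],"xyz":[-4,40,0],"fingers":140},
    {"delta_rot":[0,0,0],"xyz":[-8,80,0],"fingers":140},
    {"delta_rot":[0,0,0],"xyz":[-12,120,0],"fingers":140},
    {"delta_rot":[0,0,0],"xyz":[-16,160,0],"fingers":140},
    {"delta_rot":[0,0,0],"xyz":[-20,200,0],"fingers":140},
    {"delta_rot":[0,0,0],"xyz":[-24,240,0],"fingers":140},
    {"delta_rot":[0,0,0],"xyz":[-28,265,0],"fingers":140},
    {"delta_rot":[0,0,0],"xyz":[-32,275,0],"fingers":140},
    {"delta_rot":[0,0,0],"xyz":[-32,275,0],"fingers":140},
    {"delta_rot":[0,0,0],"xyz":[-32,275,0],"fingers":140},
  ],
)

```text
clock: 5.25
tcp_pos: [0.486, 0.1544, 0.1754]
ee_rot: [[-1.0, -0.001, -0.001], [-0.001, 1.0, -0.001], [0.001, -0.001, -1.0]]
wrist_force: [-0.3, -0.6, -2.2]
grip_width: 0.051
finger_force: 42.8
```

```bash
python3 - <<'E'
from h import *
s=manip.state();print(s['clock'],s['tcp_pos'],s['grip_width'])
a=vision.read_camera("top"); b=vision.read_camera("side")
cv2.imwrite("pics/t2.png",a);cv2.imwrite("pics/s2.png",b)
a=cv2.resize(a[165:250,190:290],None,fx=4,fy=4,interpolation=cv2.INTER_CUBIC)
b=cv2.resize(b[130:230,230:330],None,fx=4,fy=4,interpolation=cv2.INTER_CUBIC)
p=np.zeros((400,800,3),np.uint8);p[:340,:400]=a;p[:,400:]=b
cv2.imwrite("pics/g2.png",cv2.convertScaleAbs(p,alpha=1.4))
E
python3 m.py
```

```text
5.25 [0.48602877 0.15444926 0.17536253] 0.0509611218973925
bottle [394.5 212.9] [115, 14, 10, 9, 73] (x,y,w,h+off) [ 0.4906 -0.3051]
bottle [317.2 230.5] [39, 32, 8, 8, 55] (x,y,w,h+off) [ 0.4292 -0.0513]
bottle [382.6 230.5] [103, 32, 11, 8, 70] (x,y,w,h+off) [ 0.4322 -0.2661]
bottle [350.1 232.8] [71, 34, 9, 9, 63] (x,y,w,h+off) [ 0.4231 -0.1594]
vessel [366.2 202.1] [82, 0, 20, 15, 256] (x,y,w,h+off) [ 0.527  -0.2138]
vessel [332.4 208.9] [53, 9, 10, 11, 77] (x,y,w,h+off) [ 0.5026 -0.1008]
vessel [285.1 230.1] [3, 28, 15, 15, 158] (x,y,w,h+off) [0.4295 0.056 ]
jar [432.4 212.6] [154, 11, 9, 12, 47] (x,y,w,h+off) [ 0.4932 -0.4297]
```

View pics/g2.png

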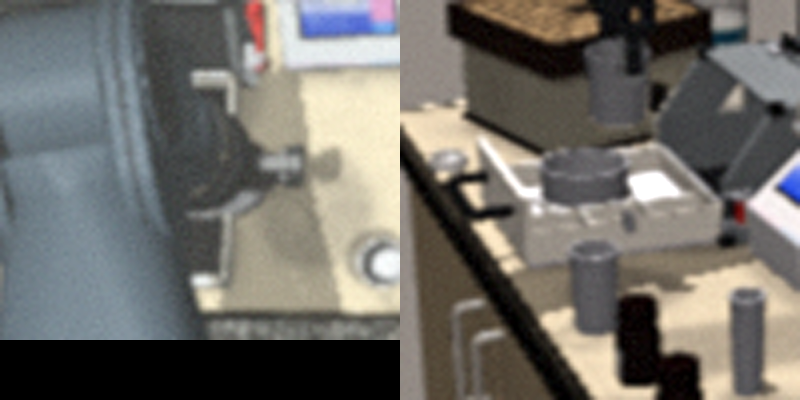

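The held vessel hangs upright right of the drawer, with its foot clear of it. I'll refine the vessel_84 centre from the first picture.

Run:
```python
from h import *
im=cv2.imread("pics/top0.png"); g=cv2.cvtColor(im,cv2.COLOR_BGR2GRAY).astype(float)
# outer edge: white floor -> dark ring, radial scan
c=np.array([212.9,209.6]);P=[]
for a in np.arange(0,2*np.pi,.1):
    r=np.arange(9,17,.25);p=c+np.outer(r,[np.cos(a),np.sin(a)])
    v=cv2.remap(g.astype(np.float32),p[:,0].astype(np.float32)[None],p[:,1].astype(np.float32)[None],cv2.INTER_CUBIC)[0]
    d=np.gradient(v);i=np.argmax(d);P.append(p[i])
e=cv2.fitEllipse(np.array(P,np.float32));print(e)
for z in(.045,.05):print(ray("top",e[0],z))
s=cv2.imread("pics/side0.png")
S=[(225+u/4-.375,150+v/4-.375) for u,v in((162,84),(247,84))]
print([ray("side",q,.05).round(4) for q in S])
```

```text
((211.81138610839844, 209.68646240234375), (24.88467025756836, 28.22593879699707), 92.67578125)
[0.49326611 0.29926975 0.045     ]
[0.49282646 0.29789311 0.05      ]
[array([0.4567, 0.3094, 0.05  ]), array([0.5289, 0.2811, 0.05  ])]
```

Request:
send_rows(
  steps=[
    {"delta_rot":[0,0,0],"xyz":[-2,40,0],"fingers":140},
    {"delta_rot":[0,0,0],"xyz":[-4,80,0],"fingers":140},
    {"delta_rot":[0,0,0],"xyz":[-6,115,0],"fingers":140},
    {"delta_rot":[0,0,0],"xyz":[-7,135,10],"fingers":140},
    {"delta_rot":[0,0,0],"xyz":[-7,142,30],"fingers":140},
    {"delta_rot":[0,0,0],"xyz":[-7,142,55],"fingers":140},
    {"delta_rot":[0,0,0],"xyz":[-7,142,80],"fingers":140},
    {"delta_rot":[0,0,0],"xyz":[-7,142,100],"fingers":140},
    {"delta_rot":[0,0,0],"xyz":[-7,142,110],"fingers":140},
    {"delta_rot":[0,0,0],"xyz":[-7,142,116],"fingers":140},
  ],
)

```text
clock: 6.23
tcp_pos: [0.492, 0.295, 0.0574]
ee_rot: [[-1.0, 0.001, -0.003], [0.001, 1.0, -0.002], [0.003, -0.002, -1.0]]
wrist_force: [-1.3, 0.3, -1.5]
grip_width: 0.0511
finger_force: 42.9
```

Request:
send_rows(
  steps=[
    {"delta_rot":[0,0,0],"xyz":[0,0,2],"fingers":140},
    {"delta_rot":[0,0,0],"xyz":[0,0,4],"fingers":140},
    {"delta_rot":[0,0,0],"xyz":[0,0,5],"fingers":140},
    {"delta_rot":[0,0,0],"xyz":[0,0,5],"fingers":140},
  ],
)

```text
clock: 6.57
tcp_pos: [0.494, 0.2971, 0.056]
ee_rot: [[-1.0, -0.0, 0.002], [-0.0, 1.0, 0.001], [-0.002, 0.001, -1.0]]
wrist_force: [-0.3, -0.4, -2.3]
grip_width: 0.051
finger_force: 42.9
```

Request:
send_rows(
  steps=[
    {"delta_rot":[0,0,0],"xyz":[0,0,1],"fingers":140},
    {"delta_rot":[0,0,0],"xyz":[0,0,2],"fingers":140},
    {"delta_rot":[0,0,0],"xyz":[0,0,2],"fingers":140},
    {"delta_rot":[0,0,0],"xyz":[0,0,2],"fingers":140},
  ],
)

```text
clock: 6.9
tcp_pos: [0.4938, 0.2973, 0.0537]
ee_rot: [[-1.0, -0.001, 0.002], [-0.001, 1.0, 0.001], [-0.002, 0.001, -1.0]]
wrist_force: [1.0, 0.2, 2.4]
grip_width: 0.051
finger_force: 43.3
```

Request:
send_rows(
  steps=[
    {"delta_rot":[0,0,0],"xyz":[0,0,0],"fingers":20},
    {"delta_rot":[0,0,0],"xyz":[0,0,0],"fingers":20},
    {"delta_rot":[0,0,0],"xyz":[0,0,0],"fingers":20},
    {"delta_rot":[0,0,0],"xyz":[0,0,0],"fingers":20},
    {"delta_rot":[0,0,0],"xyz":[0,0,-25],"fingers":20},
    {"delta_rot":[0,0,0],"xyz":[0,0,-60],"fingers":20},
    {"delta_rot":[0,0,0],"xyz":[0,0,-100],"fingers":20},
    {"delta_rot":[0,0,0],"xyz":[10,-30,-110],"fingers":20},
    {"delta_rot":[0,0,0],"xyz":[20,-70,-110],"fingers":20},
    {"delta_rot":[0,0,0],"xyz":[30,-110,-110],"fingers":20},
  ],
)

```text
clock: 7.73
tcp_pos: [0.4639, 0.1867, 0.1646]
ee_rot: [[-1.0, -0.003, 0.004], [-0.003, 1.0, 0.001], [-0.004, 0.001, -1.0]]
wrist_force: [0.5, -1.0, -0.2]
grip_width: 0.0789
finger_force: 0.0
```

Request:
send_rows(
  steps=[
    {"delta_rot":[0,0,0],"xyz":[10,-40,0],"fingers":20},
    {"delta_rot":[0,0,0],"xyz":[20,-80,0],"fingers":20},
    {"delta_rot":[0,0,0],"xyz":[30,-110,0],"fingers":20},
    {"delta_rot":[0,0,0],"xyz":[33,-120,0],"fingers":20},
    {"delta_rot":[0,0,0],"xyz":[33,-120,0],"fingers":20},
    {"delta_rot":[0,0,0],"xyz":[33,-120,0],"fingers":20},
  ],
)

```text
clock: 8.23
tcp_pos: [0.4304, 0.0669, 0.1627]
ee_rot: [[-1.0, 0.001, 0.001], [0.001, 1.0, 0.001], [-0.001, 0.001, -1.0]]
wrist_force: [0.3, 0.6, 0.2]
grip_width: 0.079
finger_force: 0.0
```

```bash
python3 - <<'E'
from h import *
s=manip.state();print(s['clock'],s['tcp_pos'],s['grip_width'])
a=vision.read_camera("top"); b=vision.read_camera("side")
cv2.imwrite("pics/t3.png",a);cv2.imwrite("pics/s3.png",b)
a=cv2.resize(a[165:250,190:290],None,fx=4,fy=4,interpolation=cv2.INTER_CUBIC)
b=cv2.resize(b[130:230,230:330],None,fx=4,fy=4,interpolation=cv2.INTER_CUBIC)
p=np.zeros((400,800,3),np.uint8);p[:340,:400]=a;p[:,400:]=b
cv2.imwrite("pics/g3.png",cv2.convertScaleAbs(p,alpha=1.4))
E
python3 m.py
```

```text
8.2333 [0.43038853 0.06689209 0.16266015] 0.07900604350884446
bottle [394.4 212.8] [115, 14, 10, 9, 74] (x,y,w,h+off) [ 0.4908 -0.3051]
bottle [317.2 230.3] [39, 31, 8, 9, 57] (x,y,w,h+off) [ 0.4297 -0.0513]
bottle [382.8 230.5] [103, 32, 11, 8, 72] (x,y,w,h+off) [ 0.4321 -0.2665]
bottle [350.1 232.7] [71, 34, 9, 9, 64] (x,y,w,h+off) [ 0.4233 -0.1593]
vessel [366.2 202.1] [82, 0, 20, 15, 257] (x,y,w,h+off) [ 0.527  -0.2139]
vessel [332.4 208.9] [53, 9, 10, 11, 77] (x,y,w,h+off) [ 0.5024 -0.1008]
jar [432.3 212.8] [154, 12, 9, 11, 42] (x,y,w,h+off) [ 0.4925 -0.4295]
```

View pics/g3.png

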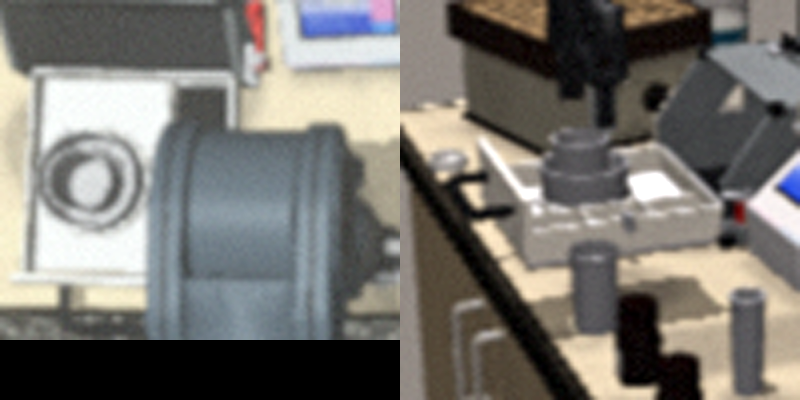

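Vessel_54 stands centred in vessel_84, rings concentric at about crop (92,180). Next I'll grip vessel_41, holding it only near the rim.

Request:
send_rows(
  steps=[
    {"delta_rot":[0,0,0],"xyz":[2,-11,0],"fingers":20},
    {"delta_rot":[0,0,0],"xyz":[2,-11,35],"fingers":20},
    {"delta_rot":[0,0,0],"xyz":[2,-11,70],"fingers":20},
    {"delta_rot":[0,0,0],"xyz":[2,-11,95],"fingers":20},
    {"delta_rot":[0,0,0],"xyz":[2,-11,106],"fingers":20},
    {"delta_rot":[0,0,0],"xyz":[2,-11,106],"fingers":20},
    {"delta_rot":[0,0,0],"xyz":[2,-11,106],"fingers":60},
  ],
)

```text
clock: 8.97
tcp_pos: [0.4282, 0.0565, 0.0567]
ee_rot: [[-1.0, -0.002, -0.001], [-0.002, 1.0, 0.0], [0.001, 0.0, -1.0]]
wrist_force: [-0.2, 0.5, 0.7]
grip_width: 0.0683
finger_force: 0.0
```

Request:
send_rows(
  steps=[
    {"delta_rot":[0,0,0],"xyz":[0,0,0],"fingers":180},
    {"delta_rot":[0,0,0],"xyz":[0,0,0],"fingers":180},
    {"delta_rot":[0,0,0],"xyz":[0,0,0],"fingers":180},
    {"delta_rot":[0,0,0],"xyz":[0,0,0],"fingers":180},
    {"delta_rot":[0,0,0],"xyz":[0,0,0],"fingers":180},
    {"delta_rot":[0,0,0],"xyz":[0,0,0],"fingers":180},
    {"delta_rot":[0,0,0],"xyz":[0,0,0],"fingers":180},
    {"delta_rot":[0,0,0],"xyz":[0,0,0],"fingers":180},
  ],
)

```text
clock: 9.63
tcp_pos: [0.4303, 0.0557, 0.0591]
ee_rot: [[-1.0, -0.0, 0.005], [-0.0, 1.0, -0.0], [-0.005, -0.0, -1.0]]
wrist_force: [-1.3, 0.4, 6.2]
grip_width: 0.038
finger_force: 40.0
```

Request:
send_rows(
  steps=[
    {"delta_rot":[0,0,0],"xyz":[0,0,-30],"fingers":180},
    {"delta_rot":[0,0,0],"xyz":[0,0,-65],"fingers":180},
    {"delta_rot":[0,0,0],"xyz":[0,0,-100],"fingers":180},
    {"delta_rot":[0,0,0],"xyz":[-10,30,-110],"fingers":180},
    {"delta_rot":[0,0,0],"xyz":[-20,70,-110],"fingers":180},
    {"delta_rot":[0,0,0],"xyz":[-30,110,-110],"fingers":180},
    {"delta_rot":[0,0,0],"xyz":[-40,150,-110],"fingers":180},
    {"delta_rot":[0,0,0],"xyz":[-50,190,-110],"fingers":180},
    {"delta_rot":[0,0,0],"xyz":[-60,225,-110],"fingers":180},
    {"delta_rot":[0,0,0],"xyz":[-65,241,-110],"fingers":180},
  ],
)

```text
clock: 10.47
tcp_pos: [0.4933, 0.3012, 0.1662]
ee_rot: [[-1.0, -0.004, 0.0], [-0.004, 1.0, 0.002], [-0.0, 0.002, -1.0]]
wrist_force: [0.2, -0.7, -0.8]
grip_width: 0.0384
finger_force: 40.9
```

Request:
send_rows(
  steps=[
    {"delta_rot":[0,0,0],"xyz":[0,0,0],"fingers":180},
    {"delta_rot":[0,0,0],"xyz":[0,0,0],"fingers":180},
    {"delta_rot":[0,0,0],"xyz":[0,0,0],"fingers":180},
  ],
)

```text
clock: 10.72
tcp_pos: [0.4927, 0.2962, 0.1665]
ee_rot: [[-1.0, -0.0, -0.001], [-0.0, 1.0, -0.001], [0.001, -0.001, -1.0]]
wrist_force: [1.7, -0.4, -1.1]
grip_width: 0.0379
finger_force: 40.9
```

```bash
python3 - <<'E'
from h import *
s=manip.state();print(s['clock'],s['tcp_pos'],s['grip_width'])
b=vision.read_camera("side")
cv2.imwrite("pics/s4.png",b)
b=cv2.resize(b[130:220,240:320],None,fx=6,fy=6,interpolation=cv2.INTER_CUBIC)
cv2.imwrite("pics/g4.png",cv2.convertScaleAbs(b,alpha=1.6))
E
python3 m.py
```

```text
10.7167 [0.49270094 0.29624646 0.16646611] 0.03793221669915588
bottle [394.5 212.9] [115, 14, 10, 9, 73] (x,y,w,h+off) [ 0.4906 -0.3051]
bottle [317.2 230.5] [39, 32, 8, 8, 55] (x,y,w,h+off) [ 0.4292 -0.0513]
bottle [382.7 230.5] [103, 32, 11, 8, 71] (x,y,w,h+off) [ 0.4322 -0.2663]
bottle [350.1 232.8] [71, 34, 9, 9, 63] (x,y,w,h+off) [ 0.4231 -0.1594]
vessel [366.2 202.1] [82, 0, 20, 15, 256] (x,y,w,h+off) [ 0.527  -0.2138]
vessel [332.4 208.8] [53, 9, 10, 10, 80] (x,y,w,h+off) [ 0.5029 -0.101 ]
jar [432.1 213. ] [154, 13, 9, 10, 42] (x,y,w,h+off) [ 0.492 -0.429]
```

View pics/g4.png

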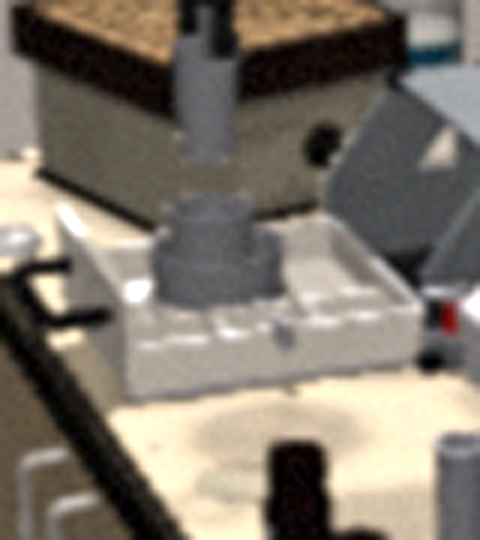

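The vessel_41 foot is at crop u≈207 and the vessel_54 rim centre at u≈210, so they line up within 2 mm. Lowering it now.

Request:
send_rows(
  steps=[
    {"delta_rot":[0,0,0],"xyz":[-1,1,10],"fingers":180},
    {"delta_rot":[0,0,0],"xyz":[-1,1,25],"fingers":180},
    {"delta_rot":[0,0,0],"xyz":[-1,1,35],"fingers":180},
    {"delta_rot":[0,0,0],"xyz":[-1,1,45],"fingers":180},
    {"delta_rot":[0,0,0],"xyz":[-1,1,55],"fingers":180},
    {"delta_rot":[0,0,0],"xyz":[-1,1,55],"fingers":180},
  ],
)

```text
clock: 11.32
tcp_pos: [0.4945, 0.2974, 0.1119]
ee_rot: [[-1.0, 0.0, 0.002], [0.0, 1.0, 0.001], [-0.002, 0.001, -1.0]]
wrist_force: [0.4, -0.2, -0.5]
grip_width: 0.0386
finger_force: 51.9
```

Request:
send_rows(
  steps=[
    {"delta_rot":[0,0,0],"xyz":[0,0,8],"fingers":180},
    {"delta_rot":[0,0,0],"xyz":[0,0,16],"fingers":180},
    {"delta_rot":[0,0,0],"xyz":[0,0,24],"fingers":180},
    {"delta_rot":[0,0,0],"xyz":[0,0,30],"fingers":180},
    {"delta_rot":[0,0,0],"xyz":[0,0,30],"fingers":180},
    {"delta_rot":[0,0,0],"xyz":[0,0,30],"fingers":180},
  ],
)

```text
clock: 11.82
tcp_pos: [0.4941, 0.2986, 0.0813]
ee_rot: [[-1.0, -0.001, 0.0], [-0.001, 1.0, 0.002], [-0.0, 0.002, -1.0]]
wrist_force: [2.1, 2.7, 2.1]
grip_width: 0.0384
finger_force: 51.5
```

Request:
send_rows(
  steps=[
    {"delta_rot":[0,0,0],"xyz":[0,-1,1],"fingers":180},
    {"delta_rot":[0,0,0],"xyz":[0,-1,2],"fingers":180},
    {"delta_rot":[0,0,0],"xyz":[0,-1,3],"fingers":180},
    {"delta_rot":[0,0,0],"xyz":[0,-1,3],"fingers":180},
  ],
)

```text
clock: 12.15
tcp_pos: [0.4948, 0.2981, 0.0802]
ee_rot: [[-1.0, -0.001, 0.002], [-0.001, 1.0, 0.004], [-0.002, 0.004, -1.0]]
wrist_force: [-0.0, 3.2, 6.8]
grip_width: 0.0385
finger_force: 51.7
```

Request:
send_rows(
  steps=[
    {"delta_rot":[0,0,0],"xyz":[0,0,0],"fingers":60},
    {"delta_rot":[0,0,0],"xyz":[0,0,0],"fingers":60},
    {"delta_rot":[0,0,0],"xyz":[0,0,0],"fingers":60},
    {"delta_rot":[0,0,0],"xyz":[0,0,0],"fingers":60},
    {"delta_rot":[0,0,0],"xyz":[0,0,-25],"fingers":60},
    {"delta_rot":[0,0,0],"xyz":[0,0,-60],"fingers":60},
    {"delta_rot":[0,0,0],"xyz":[0,-10,-90],"fingers":60},
    {"delta_rot":[0,0,0],"xyz":[0,-50,-90],"fingers":60},
    {"delta_rot":[0,0,0],"xyz":[0,-90,-90],"fingers":60},
    {"delta_rot":[0,0,0],"xyz":[0,-130,-90],"fingers":60},
  ],
)

```text
clock: 12.98
tcp_pos: [0.494, 0.1656, 0.169]
ee_rot: [[-1.0, -0.002, 0.001], [-0.002, 1.0, -0.001], [-0.001, -0.001, -1.0]]
wrist_force: [1.1, -0.5, -0.4]
grip_width: 0.0653
finger_force: 0.0
```

Request:
send_rows(
  steps=[
    {"delta_rot":[0,0,0],"xyz":[0,-40,0],"fingers":60},
    {"delta_rot":[0,0,0],"xyz":[0,-80,0],"fingers":60},
    {"delta_rot":[0,0,0],"xyz":[0,-120,0],"fingers":60},
    {"delta_rot":[0,0,0],"xyz":[0,-160,0],"fingers":60},
    {"delta_rot":[0,0,0],"xyz":[0,-200,0],"fingers":60},
    {"delta_rot":[0,0,0],"xyz":[0,-235,0],"fingers":60},
    {"delta_rot":[0,0,0],"xyz":[0,-255,0],"fingers":60},
    {"delta_rot":[0,0,0],"xyz":[0,-260,0],"fingers":60},
    {"delta_rot":[0,0,0],"xyz":[0,-260,0],"fingers":60},
    {"delta_rot":[0,0,0],"xyz":[0,-260,0],"fingers":60},
  ],
)

```text
clock: 13.82
tcp_pos: [0.4937, -0.0927, 0.1681]
ee_rot: [[-1.0, -0.0, -0.001], [-0.0, 1.0, 0.001], [0.001, 0.001, -1.0]]
wrist_force: [0.2, 0.6, -0.8]
grip_width: 0.0656
finger_force: 0.0
```

```bash
python3 - <<'E'
from h import *
s=manip.state();print(s['clock'],s['tcp_pos'],s['grip_width'])
a=vision.read_camera("top"); b=vision.read_camera("side")
cv2.imwrite("pics/t5.png",a);cv2.imwrite("pics/s5.png",b)
a=cv2.resize(a[170:250,190:270],None,fx=5,fy=5,interpolation=cv2.INTER_CUBIC)
b=cv2.resize(b[140:220,240:320],None,fx=5,fy=5,interpolation=cv2.INTER_CUBIC)
cv2.imwrite("pics/g5.png",cv2.convertScaleAbs(np.hstack([a,b]),alpha=1.4))
E
python3 m.py
```

```text
13.8167 [ 0.4937461  -0.09265614  0.16807645] 0.06560170209421429
bottle [394.4 213. ] [114, 14, 12, 9, 79] (x,y,w,h+off) [ 0.4904 -0.3051]
bottle [382.8 230.4] [103, 31, 11, 9, 73] (x,y,w,h+off) [ 0.4323 -0.2666]
bottle [350.  232.8] [71, 34, 9, 9, 67] (x,y,w,h+off) [ 0.4231 -0.1589]
vessel [303.1 215.1] [14, 0, 26, 49, 201] (x,y,w,h+off) [ 0.4806 -0.0034]
vessel [348.9 204.2] [70, 0, 9, 20, 55] (x,y,w,h+off) [ 0.519  -0.1559]
vessel [358.9 209.7] [64, 0, 39, 49, 439] (x,y,w,h+off) [ 0.5009 -0.1894]
vessel [284.7 230.9] [4, 31, 11, 10, 59] (x,y,w,h+off) [0.4268 0.0571]
jar [432.2 212.1] [154, 11, 9, 11, 48] (x,y,w,h+off) [ 0.4947 -0.4291]
```

View pics/g5.png

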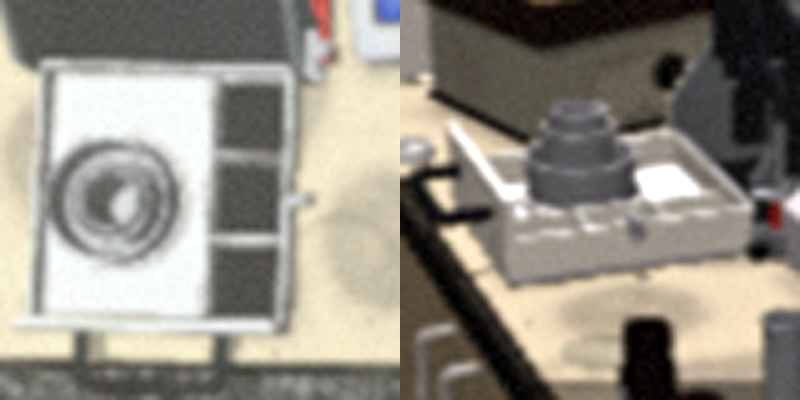

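Vessel_41 is seated: the rims form regular steps in the side view, and its rim centre is at crop (580,107). I'll compute its centre and grip vessel_29.

Run:
```python
from h import *
print(ray("side",(275.6,161),.0885), ray("top",(190+99/5-.4,170+202/5-.4),.0885),ray("top",(190+128/5-.4,170+205/5-.4),.0225))
```

```text
[0.49211843 0.29041591 0.0885    ] [0.48832995 0.295008   0.0885    ] [0.49230293 0.29387727 0.0225    ]
```

Request:
send_rows(
  steps=[
    {"delta_rot":[0,0,0],"xyz":[-7,-8,0],"fingers":80},
    {"delta_rot":[0,0,0],"xyz":[-7,-8,30],"fingers":80},
    {"delta_rot":[0,0,0],"xyz":[-7,-8,65],"fingers":80},
    {"delta_rot":[0,0,0],"xyz":[-7,-8,90],"fingers":80},
    {"delta_rot":[0,0,0],"xyz":[-7,-8,99],"fingers":80},
    {"delta_rot":[0,0,0],"xyz":[-7,-8,99],"fingers":80},
    {"delta_rot":[0,0,0],"xyz":[-7,-8,99],"fingers":80},
  ],
)

```text
clock: 14.55
tcp_pos: [0.5016, -0.1009, 0.07]
ee_rot: [[-1.0, -0.001, -0.0], [-0.001, 1.0, -0.0], [0.0, -0.0, -1.0]]
wrist_force: [0.1, 0.8, 0.8]
grip_width: 0.0586
finger_force: 0.0
```

Request:
send_rows(
  steps=[
    {"delta_rot":[0,0,0],"xyz":[0,0,0],"fingers":210},
    {"delta_rot":[0,0,0],"xyz":[0,0,0],"fingers":210},
    {"delta_rot":[0,0,0],"xyz":[0,0,0],"fingers":210},
    {"delta_rot":[0,0,0],"xyz":[0,0,0],"fingers":210},
    {"delta_rot":[0,0,0],"xyz":[0,0,0],"fingers":210},
    {"delta_rot":[0,0,0],"xyz":[0,0,0],"fingers":210},
    {"delta_rot":[0,0,0],"xyz":[0,0,0],"fingers":210},
    {"delta_rot":[0,0,0],"xyz":[0,0,0],"fingers":210},
  ],
)

```text
clock: 15.22
tcp_pos: [0.5031, -0.1017, 0.0722]
ee_rot: [[-1.0, -0.001, 0.005], [-0.001, 1.0, -0.001], [-0.005, -0.001, -1.0]]
wrist_force: [-0.2, 0.8, 5.4]
grip_width: 0.0264
finger_force: 39.2
```

Request:
send_rows(
  steps=[
    {"delta_rot":[0,0,0],"xyz":[0,0,-30],"fingers":210},
    {"delta_rot":[0,0,0],"xyz":[0,0,-70],"fingers":210},
    {"delta_rot":[0,0,0],"xyz":[0,0,-105],"fingers":210},
    {"delta_rot":[0,0,0],"xyz":[0,20,-118],"fingers":210},
    {"delta_rot":[0,0,0],"xyz":[1,55,-118],"fingers":210},
    {"delta_rot":[0,0,0],"xyz":[2,95,-118],"fingers":210},
    {"delta_rot":[0,0,0],"xyz":[3,135,-118],"fingers":210},
    {"delta_rot":[0,0,0],"xyz":[4,175,-118],"fingers":210},
    {"delta_rot":[0,0,0],"xyz":[5,215,-118],"fingers":210},
    {"delta_rot":[0,0,0],"xyz":[6,255,-118],"fingers":210},
  ],
)

```text
clock: 16.05
tcp_pos: [0.4948, 0.1556, 0.188]
ee_rot: [[-1.0, -0.0, 0.001], [-0.0, 1.0, -0.0], [-0.001, -0.0, -1.0]]
wrist_force: [1.3, -0.8, -1.7]
grip_width: 0.0259
finger_force: 39.7
```

Request:
send_rows(
  steps=[
    {"delta_rot":[0,0,0],"xyz":[0,35,0],"fingers":210},
    {"delta_rot":[0,0,0],"xyz":[1,70,0],"fingers":210},
    {"delta_rot":[0,0,0],"xyz":[2,105,0],"fingers":210},
    {"delta_rot":[0,0,0],"xyz":[2,130,0],"fingers":210},
    {"delta_rot":[0,0,0],"xyz":[2,142,0],"fingers":210},
    {"delta_rot":[0,0,0],"xyz":[2,142,0],"fingers":210},
    {"delta_rot":[0,0,0],"xyz":[2,142,0],"fingers":210},
    {"delta_rot":[0,0,0],"xyz":[2,142,0],"fingers":210},
  ],
)

```text
clock: 16.72
tcp_pos: [0.4931, 0.2947, 0.1875]
ee_rot: [[-1.0, 0.0, -0.0], [0.0, 1.0, -0.001], [0.0, -0.001, -1.0]]
wrist_force: [-0.2, -0.2, -0.3]
grip_width: 0.0268
finger_force: 39.7
```

```bash
python3 - <<'E'
from h import *
s=manip.state();print(s['clock'],s['tcp_pos'],s['grip_width'])
b=vision.read_camera("side")
cv2.imwrite("pics/s6.png",b)
b=cv2.resize(b[120:210,240:320],None,fx=6,fy=6,interpolation=cv2.INTER_CUBIC)
cv2.imwrite("pics/g6.png",cv2.convertScaleAbs(b,alpha=1.6))
E
python3 m.py
```

```text
16.7167 [0.49312387 0.29466913 0.18754429] 0.026765354680450246
bottle [394.4 212.8] [115, 14, 10, 9, 74] (x,y,w,h+off) [ 0.4908 -0.3051]
bottle [317.2 230.5] [39, 32, 8, 8, 55] (x,y,w,h+off) [ 0.4292 -0.0513]
bottle [382.8 230.4] [103, 32, 11, 8, 70] (x,y,w,h+off) [ 0.4323 -0.2666]
bottle [350.1 232.7] [71, 34, 9, 9, 64] (x,y,w,h+off) [ 0.4233 -0.1593]
vessel [366.2 202.1] [82, 0, 20, 15, 257] (x,y,w,h+off) [ 0.5269 -0.2136]
jar [432.2 212.5] [154, 11, 9, 12, 44] (x,y,w,h+off) [ 0.4934 -0.4294]
```

View pics/g6.png

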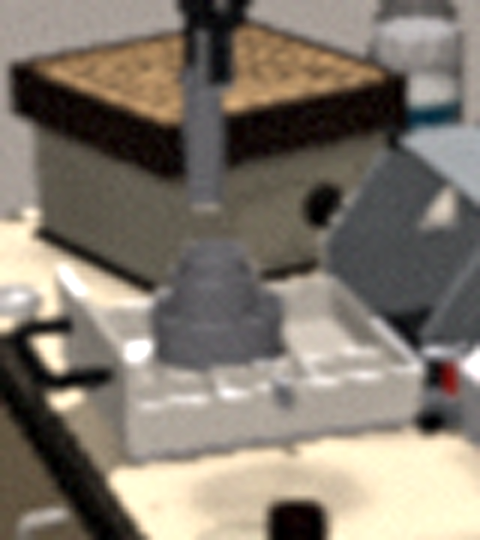

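The vessel_29 foot is at u≈206 and the vessel_41 rim centre at u≈213, so I'll shift about 4 mm and lower it.

Request:
send_rows(
  steps=[
    {"delta_rot":[0,0,0],"xyz":[-4,1,0],"fingers":210},
    {"delta_rot":[0,0,0],"xyz":[-4,1,12],"fingers":210},
    {"delta_rot":[0,0,0],"xyz":[-4,1,22],"fingers":210},
    {"delta_rot":[0,0,0],"xyz":[-4,1,30],"fingers":210},
    {"delta_rot":[0,0,0],"xyz":[-4,1,38],"fingers":210},
    {"delta_rot":[0,0,0],"xyz":[-4,1,45],"fingers":210},
    {"delta_rot":[0,0,0],"xyz":[-4,1,45],"fingers":210},
  ],
)

```text
clock: 17.4
tcp_pos: [0.4968, 0.2965, 0.1419]
ee_rot: [[-1.0, -0.0, -0.0], [-0.0, 1.0, -0.0], [0.0, -0.0, -1.0]]
wrist_force: [-1.1, -0.1, -0.8]
grip_width: 0.026
finger_force: 39.7
```

Request:
send_rows(
  steps=[
    {"delta_rot":[0,0,0],"xyz":[0,0,10],"fingers":210},
    {"delta_rot":[0,0,0],"xyz":[0,0,20],"fingers":210},
    {"delta_rot":[0,0,0],"xyz":[0,0,30],"fingers":210},
    {"delta_rot":[0,0,0],"xyz":[0,0,30],"fingers":210},
    {"delta_rot":[0,0,0],"xyz":[0,0,30],"fingers":210},
  ],
)

```text
clock: 17.82
tcp_pos: [0.4962, 0.2958, 0.1108]
ee_rot: [[-1.0, 0.0, -0.002], [0.0, 1.0, -0.002], [0.002, -0.002, -1.0]]
wrist_force: [1.0, -0.5, 0.7]
grip_width: 0.0262
finger_force: 40.1
```

Request:
send_rows(
  steps=[
    {"delta_rot":[0,0,0],"xyz":[0,0,5],"fingers":210},
    {"delta_rot":[0,0,0],"xyz":[0,0,10],"fingers":210},
    {"delta_rot":[0,0,0],"xyz":[0,0,14],"fingers":210},
    {"delta_rot":[0,0,0],"xyz":[0,0,16],"fingers":210},
    {"delta_rot":[0,0,0],"xyz":[0,0,16],"fingers":210},
    {"delta_rot":[0,0,0],"xyz":[0,0,16],"fingers":210},
  ],
)

```text
clock: 18.32
tcp_pos: [0.4962, 0.2974, 0.0954]
ee_rot: [[-1.0, -0.001, -0.002], [-0.001, 1.0, 0.001], [0.002, 0.001, -1.0]]
wrist_force: [0.5, -1.5, -1.2]
grip_width: 0.0264
finger_force: 40.0
```

Request:
send_rows(
  steps=[
    {"delta_rot":[0,0,0],"xyz":[0,0,1],"fingers":210},
    {"delta_rot":[0,0,0],"xyz":[0,0,2],"fingers":210},
    {"delta_rot":[0,0,0],"xyz":[0,0,2],"fingers":210},
  ],
)

```text
clock: 18.57
tcp_pos: [0.4967, 0.2973, 0.0944]
ee_rot: [[-1.0, -0.001, -0.0], [-0.001, 1.0, 0.001], [0.0, 0.001, -1.0]]
wrist_force: [0.0, -0.7, -0.2]
grip_width: 0.0259
finger_force: 40.0
```

Request:
send_rows(
  steps=[
    {"delta_rot":[0,0,0],"xyz":[0,0,0],"fingers":80},
    {"delta_rot":[0,0,0],"xyz":[0,0,0],"fingers":80},
    {"delta_rot":[0,0,0],"xyz":[0,0,0],"fingers":80},
    {"delta_rot":[0,0,0],"xyz":[0,0,0],"fingers":80},
    {"delta_rot":[0,0,0],"xyz":[0,0,-25],"fingers":80},
    {"delta_rot":[0,0,0],"xyz":[0,0,-60],"fingers":80},
    {"delta_rot":[0,0,0],"xyz":[5,-30,-80],"fingers":80},
    {"delta_rot":[0,0,0],"xyz":[10,-70,-80],"fingers":80},
    {"delta_rot":[0,0,0],"xyz":[20,-110,-80],"fingers":80},
    {"delta_rot":[0,0,0],"xyz":[30,-150,-80],"fingers":80},
  ],
)

```text
clock: 19.4
tcp_pos: [0.4673, 0.1459, 0.1756]
ee_rot: [[-1.0, -0.002, 0.003], [-0.002, 1.0, 0.0], [-0.003, 0.0, -1.0]]
wrist_force: [0.4, -0.7, 0.0]
grip_width: 0.0587
finger_force: 0.0
```

Request:
send_rows(
  steps=[
    {"delta_rot":[0,0,0],"xyz":[10,-40,0],"fingers":80},
    {"delta_rot":[0,0,0],"xyz":[20,-80,0],"fingers":80},
    {"delta_rot":[0,0,0],"xyz":[30,-120,0],"fingers":80},
    {"delta_rot":[0,0,0],"xyz":[35,-160,10],"fingers":80},
    {"delta_rot":[0,0,0],"xyz":[37,-190,20],"fingers":80},
    {"delta_rot":[0,0,0],"xyz":[37,-195,25],"fingers":80},
    {"delta_rot":[0,0,0],"xyz":[37,-195,25],"fingers":80},
    {"delta_rot":[0,0,0],"xyz":[37,-195,25],"fingers":80},
  ],
)

```text
clock: 20.07
tcp_pos: [0.43, -0.0478, 0.1495]
ee_rot: [[-1.0, 0.0, -0.0], [0.0, 1.0, 0.001], [0.0, 0.001, -1.0]]
wrist_force: [0.5, -0.7, 1.2]
grip_width: 0.0586
finger_force: 0.0
```

```bash
python3 - <<'E'
from h import *
s=manip.state();print(s['clock'],s['tcp_pos'],s['grip_width'])
a=vision.read_camera("top"); b=vision.read_camera("side")
cv2.imwrite("pics/t7.png",a);cv2.imwrite("pics/s7.png",b)
a=cv2.resize(a[170:250,190:270],None,fx=5,fy=5,interpolation=cv2.INTER_CUBIC)
b=cv2.resize(b[140:220,240:320],None,fx=5,fy=5,interpolation=cv2.INTER_CUBIC)
cv2.imwrite("pics/g7.png",cv2.convertScaleAbs(np.hstack([a,b]),alpha=1.4))
E
python3 m.py
```

```text
20.0667 [ 0.43002958 -0.04780153  0.14947487] 0.05858451741443436
bottle [394.4 213. ] [115, 14, 10, 9, 77] (x,y,w,h+off) [ 0.4903 -0.3051]
bottle [382.7 230.4] [103, 31, 11, 9, 72] (x,y,w,h+off) [ 0.4324 -0.2664]
bottle [350.1 232.8] [71, 34, 9, 9, 66] (x,y,w,h+off) [ 0.4229 -0.1593]
vessel [366.2 202.1] [82, 0, 20, 15, 258] (x,y,w,h+off) [ 0.5269 -0.2138]
jar [432.1 212.6] [154, 11, 8, 12, 42] (x,y,w,h+off) [ 0.4933 -0.4288]
```

View pics/g7.png

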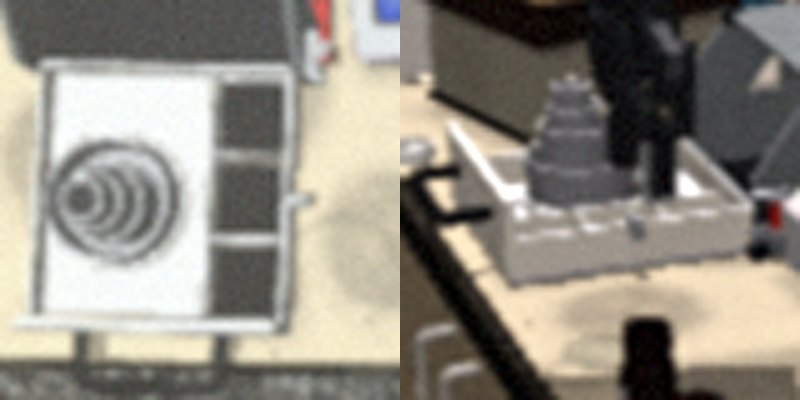

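All four vessels sit nested and concentric at about top-crop (115,200), and the bays are free. Now I'll grip bottle 1 by its cap and check the rim heights numerically.

Run:
```python
from h import *
for z in(.05,.0745,.0885,.1025):
    p=proj("side",(.4945,.2965,z)); q=proj("top",(.4945,.2965,z)); print(z,((p+.4-[240,140])*5+[400,0]).round(0),((q+.4-[190,170])*5).round(0))
t=cv2.imread("pics/t7.png"); g=cv2.cvtColor(t,cv2.COLOR_BGR2GRAY)
for b in blobs((g[175:240,228:252]<75),20,(228,175)): print(b[0].round(1),b[1],ray("top",b[0],.038).round(4))
```

```text
0.05 [583. 154.] [113. 198.]
0.0745 [581. 122.] [103. 194.]
0.0885 [581. 104.] [ 97. 192.]
0.1025 [580.  86.] [ 91. 190.]
[237.1 178. ] [  0   0  20   7 135] [0.6017 0.2202 0.038 ]
[240.  192.9] [  6  12  12  13 141] [0.5515 0.2088 0.038 ]
[239.1 209.1] [  5  28  13  13 145] [0.497  0.2101 0.038 ]
[238.4 225.9] [  5  45  12  13 153] [0.441  0.2105 0.038 ]
```

Request:
send_rows(
  steps=[
    {"delta_rot":[0,0,0],"xyz":[1,-3,0],"fingers":80},
    {"delta_rot":[0,0,0],"xyz":[1,-3,30],"fingers":80},
    {"delta_rot":[0,0,0],"xyz":[1,-3,65],"fingers":80},
    {"delta_rot":[0,0,0],"xyz":[1,-3,92],"fingers":80},
    {"delta_rot":[0,0,0],"xyz":[1,-3,101],"fingers":80},
    {"delta_rot":[0,0,0],"xyz":[1,-3,101],"fingers":80},
    {"delta_rot":[0,0,0],"xyz":[1,-3,101],"fingers":80},
  ],
)

```text
clock: 20.8
tcp_pos: [0.4295, -0.0508, 0.0492]
ee_rot: [[-1.0, -0.002, 0.0], [-0.002, 1.0, -0.0], [-0.0, -0.0, -1.0]]
wrist_force: [0.1, -0.7, -0.2]
grip_width: 0.0589
finger_force: 0.0
```

Request:
send_rows(
  steps=[
    {"delta_rot":[0,0,0],"xyz":[0,0,0],"fingers":210},
    {"delta_rot":[0,0,0],"xyz":[0,0,0],"fingers":210},
    {"delta_rot":[0,0,0],"xyz":[0,0,0],"fingers":210},
    {"delta_rot":[0,0,0],"xyz":[0,0,0],"fingers":210},
    {"delta_rot":[0,0,0],"xyz":[0,0,0],"fingers":210},
    {"delta_rot":[0,0,0],"xyz":[0,0,0],"fingers":210},
    {"delta_rot":[0,0,0],"xyz":[0,0,0],"fingers":210},
  ],
)

```text
clock: 21.38
tcp_pos: [0.4312, -0.0518, 0.051]
ee_rot: [[-1.0, -0.0, 0.005], [-0.0, 1.0, -0.001], [-0.005, -0.001, -1.0]]
wrist_force: [0.1, -0.2, 6.9]
grip_width: 0.028
finger_force: 39.3
```

Request:
send_rows(
  steps=[
    {"delta_rot":[0,0,0],"xyz":[0,0,-30],"fingers":210},
    {"delta_rot":[0,0,0],"xyz":[0,0,-65],"fingers":210},
    {"delta_rot":[0,0,0],"xyz":[-10,20,-95],"fingers":210},
    {"delta_rot":[0,0,0],"xyz":[-20,50,-105],"fingers":210},
    {"delta_rot":[0,0,0],"xyz":[-35,85,-105],"fingers":210},
    {"delta_rot":[0,0,0],"xyz":[-52,120,-105],"fingers":210},
    {"delta_rot":[0,0,0],"xyz":[-69,155,-105],"fingers":210},
    {"delta_rot":[0,0,0],"xyz":[-86,190,-105],"fingers":210},
    {"delta_rot":[0,0,0],"xyz":[-103,225,-105],"fingers":210},
    {"delta_rot":[0,0,0],"xyz":[-117,252,-105],"fingers":210},
  ],
)

```text
clock: 22.22
tcp_pos: [0.5467, 0.2038, 0.1534]
ee_rot: [[-1.0, -0.002, 0.0], [-0.002, 1.0, 0.001], [-0.0, 0.001, -1.0]]
wrist_force: [0.6, -0.0, -0.8]
grip_width: 0.0279
finger_force: 39.9
```

Request:
send_rows(
  steps=[
    {"delta_rot":[0,0,0],"xyz":[-4,8,0],"fingers":210},
    {"delta_rot":[0,0,0],"xyz":[-4,8,0],"fingers":210},
    {"delta_rot":[0,0,0],"xyz":[-4,8,0],"fingers":210},
  ],
)

```text
clock: 22.47
tcp_pos: [0.5496, 0.2086, 0.1532]
ee_rot: [[-1.0, -0.001, -0.001], [-0.001, 1.0, -0.001], [0.001, -0.001, -1.0]]
wrist_force: [0.1, -0.2, -0.7]
grip_width: 0.0282
finger_force: 40.0
```

```bash
python3 m.py
```

```text
bottle [394.5 212.9] [115, 14, 10, 9, 73] (x,y,w,h+off) [ 0.4906 -0.3051]
bottle [382.6 230.5] [103, 32, 11, 8, 70] (x,y,w,h+off) [ 0.4322 -0.2661]
bottle [350.1 232.7] [71, 34, 9, 8, 62] (x,y,w,h+off) [ 0.4234 -0.1594]
vessel [366.1 202.1] [81, 0, 21, 15, 259] (x,y,w,h+off) [ 0.5269 -0.2134]
jar [432.2 212.7] [155, 12, 7, 10, 40] (x,y,w,h+off) [ 0.4929 -0.4291]
```

Request:
send_rows(
  steps=[
    {"delta_rot":[0,0,0],"xyz":[-3,1,15],"fingers":210},
    {"delta_rot":[0,0,0],"xyz":[-3,1,35],"fingers":210},
    {"delta_rot":[0,0,0],"xyz":[-3,1,55],"fingers":210},
    {"delta_rot":[0,0,0],"xyz":[-3,1,70],"fingers":210},
    {"delta_rot":[0,0,0],"xyz":[-3,1,80],"fingers":210},
    {"delta_rot":[0,0,0],"xyz":[-3,1,86],"fingers":210},
    {"delta_rot":[0,0,0],"xyz":[-3,1,86],"fingers":210},
    {"delta_rot":[0,0,0],"xyz":[-3,1,86],"fingers":210},
  ],
)

```text
clock: 23.18
tcp_pos: [0.5532, 0.2093, 0.0681]
ee_rot: [[-1.0, 0.0, 0.0], [0.0, 1.0, 0.0], [-0.0, 0.0, -1.0]]
wrist_force: [0.1, 0.8, -0.8]
grip_width: 0.0279
finger_force: 40.0
```

Request:
send_rows(
  steps=[
    {"delta_rot":[0,0,0],"xyz":[0,0,2],"fingers":210},
    {"delta_rot":[0,0,0],"xyz":[0,0,4],"fingers":210},
    {"delta_rot":[0,0,0],"xyz":[0,0,5],"fingers":210},
    {"delta_rot":[0,0,0],"xyz":[0,0,5],"fingers":210},
  ],
)

```text
clock: 23.52
tcp_pos: [0.5535, 0.2101, 0.0631]
ee_rot: [[-1.0, -0.001, 0.001], [-0.001, 1.0, 0.0], [-0.001, 0.0, -1.0]]
wrist_force: [-0.1, -0.4, 0.5]
grip_width: 0.028
finger_force: 40.1
```

Request:
send_rows(
  steps=[
    {"delta_rot":[0,0,0],"xyz":[0,0,0],"fingers":110},
    {"delta_rot":[0,0,0],"xyz":[0,0,0],"fingers":110},
    {"delta_rot":[0,0,0],"xyz":[0,0,0],"fingers":110},
    {"delta_rot":[0,0,0],"xyz":[0,0,0],"fingers":110},
    {"delta_rot":[0,0,0],"xyz":[0,0,-30],"fingers":110},
    {"delta_rot":[0,0,0],"xyz":[0,0,-65],"fingers":110},
    {"delta_rot":[0,0,0],"xyz":[10,-25,-85],"fingers":110},
    {"delta_rot":[0,0,0],"xyz":[25,-60,-85],"fingers":110},
    {"delta_rot":[0,0,0],"xyz":[40,-95,-85],"fingers":110},
    {"delta_rot":[0,0,0],"xyz":[52,-130,-85],"fingers":110},
  ],
)

```text
clock: 24.35
tcp_pos: [0.5007, 0.079, 0.1486]
ee_rot: [[-1.0, -0.002, 0.002], [-0.002, 1.0, -0.0], [-0.002, -0.0, -1.0]]
wrist_force: [0.7, -0.1, -0.5]
grip_width: 0.0487
finger_force: 0.0
```

Request:
send_rows(
  steps=[
    {"delta_rot":[0,0,0],"xyz":[13,-38,0],"fingers":80},
    {"delta_rot":[0,0,0],"xyz":[26,-76,0],"fingers":80},
    {"delta_rot":[0,0,0],"xyz":[39,-114,0],"fingers":80},
    {"delta_rot":[0,0,0],"xyz":[52,-152,0],"fingers":80},
    {"delta_rot":[0,0,0],"xyz":[65,-190,0],"fingers":80},
    {"delta_rot":[0,0,0],"xyz":[75,-220,0],"fingers":80},
    {"delta_rot":[0,0,0],"xyz":[78,-230,0],"fingers":80},
    {"delta_rot":[0,0,0],"xyz":[78,-230,0],"fingers":80},
    {"delta_rot":[0,0,0],"xyz":[78,-230,0],"fingers":80},
  ],
)

```text
clock: 25.1
tcp_pos: [0.4233, -0.1501, 0.1477]
ee_rot: [[-1.0, 0.001, 0.0], [0.001, 1.0, 0.001], [-0.0, 0.001, -1.0]]
wrist_force: [-0.7, 0.5, 0.3]
grip_width: 0.0584
finger_force: 0.0
```

```bash
python3 - <<'E'
from h import *
s=manip.state();print(s['clock'],s['tcp_pos'],s['grip_width'])
a=vision.read_camera("top"); b=vision.read_camera("side")
cv2.imwrite("pics/t8.png",a);cv2.imwrite("pics/s8.png",b)
a=cv2.resize(a[182:232,195:255],None,fx=6.6,fy=6.6,interpolation=cv2.INTER_CUBIC)
b=cv2.resize(b[145:195,250:310],None,fx=6.6,fy=6.6,interpolation=cv2.INTER_CUBIC)
cv2.imwrite("pics/g8.png",cv2.convertScaleAbs(np.hstack([a,b]),alpha=1.4))
E
python3 m.py
```

```text
25.1 [ 0.42330265 -0.15010872  0.14765571] 0.058440601362951164
bottle [392.8 213.2] [109, 14, 17, 10, 98] (x,y,w,h+off) [ 0.4896 -0.2997]
bottle [330.7 230.8] [53, 31, 8, 9, 41] (x,y,w,h+off) [ 0.4288 -0.0957]
jar [432.2 212.3] [154, 11, 9, 12, 48] (x,y,w,h+off) [ 0.4943 -0.4293]
```

View pics/g8.png

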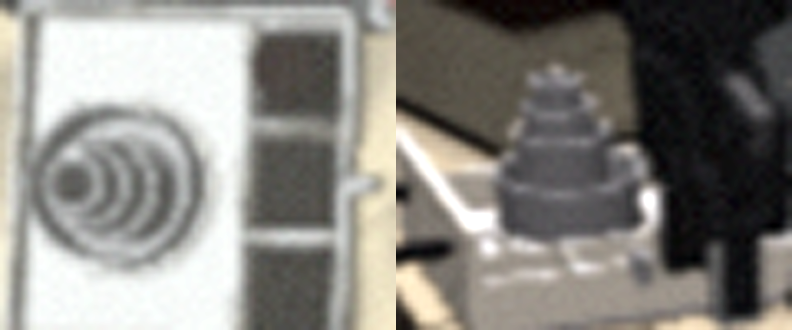

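The top crop shows four nested rims (the 29 rim at about (72,185), the 84 at (120,187)), with the bottle in the rear bay at (290,75). In the side crop the 29 rim looks slightly high at (552,82), so I'll check its silhouette numerically. Bottle 2 is also hidden by the arm.

Run:
```python
from h import *
s=cv2.imread("pics/s8.png").astype(int); d=s[...,2]-s[...,0]  # R-B: ~0 on steel
print("cols 266..290");
for r in range(150,182,1): print(r,' '.join('%3d'%x for x in d[r,264:290]))
g=s.sum(2)//3
print()
for r in range(150,182,1): print(r,' '.join('%3d'%x for x in g[r,264:290]))
for D,z in((84,.05),(54,.0745),(41,.0885),(29,.1025)):
    c=proj("side",(.4945,.2965,z)); n=np.array([.934,-.357,0])*D/2000
    print(D,c.round(1),(proj("side",np.array([.4945,.2965,z])+n)-c).round(2))
```

```text
cols 266..290
150  13  10  13   9   9  11  10  11  11  11  11  11  11  13  13  12  13  12  15  15  12   7   0   1  -3   1
151  12  13  12  11  13  10  10  11   8  10  12  11  11  12  15  12  12  15  13  12  12   7   2  -2  -1  -4
152  12  11  12  11  11  12  11  14  11  13  12  12  12  12  10  14  14  13  12  12  14   8   0  -1  -3  -4
153  11  11  13  12  11  11  12  12  12  13  13  14  12  12  13  12  14  13  15  14  13   7   0  -2  -3  -1
154  12  11  13  11  11  13  12  13  13  12  12  12  13  14  10  14  15  11  14  15  14   8   0   0  -3   0
155  10  11  11  11  11  11  11  10  10  12  11  11  12  12  12  13  15  14  15  16  16   8   1  -3   0  -1
156  12  12  10  11  12  11   7   3   1   2   3   1   2   8  12  14  14  14  15  17  13   9   2  -1  -4  -1
157  12  13  11  12  13   9   4  -1  -1   0  -1   0  -1   4  11  14  16  13  15  14  14   9   2  -1   3  -5
158  13  12  11  12  13  11   7   2  -1  -2  -1  -1   0   3  10  14  14  14  13  16  14  10   2  -2  -3  -1
159  13  11  12  13  11  10   7   1  -1   0  -2  -1  -1   0   4  11  13  15  17  14  15  10   5  -3  -2  -1
160  1
[... 5250 characters left out ...]
  58  58  52  51  43  67 143 185 145
177 177 117  60  49  58  61  58  62  61  62  64  65  60  65  62  60  61  60  58  54  50  44  49 104 166 140
178 177 115  60  51  54  58  60  63  62  63  62  65  66  62  63  62  60  59  56  53  50  42  47  94 150 125
179 167 129  73  50  53  53  58  62  62  65  60  61  60  63  60  61  58  58  68  68  65  65  89 136 139 102
180 143 130 104  77  79  71  63  61  61  63  66  74  77  77  77  76  74  82 102 109 106 112 131 138 120  79
181 158 126 117 127 138 120 105  90  80  80  91 115 121 121 117 115 109 101 104 111 110 117 123 118 104  75
84 [276.1 170.5] [11.51 -0.03]
54 [275.9 164.1] [ 7.44 -0.02]
41 [275.7 160.4] [ 5.67 -0.02]
29 [275.6 156.7] [ 4.02 -0.01]
```

The rims sit at the predicted rows (29: 156.2 vs 156.7, 41: 160.4, 54: 164.1), so every vessel is fully down. Next I'll check whether bottle 2 moved, using the side view.

Run:
```python
from h import *
for z in [(.429,-.051),(.4232,-.1594),(.4322,-.2663),(.4906,-.305)]: print("pred",proj("side",(*z,.045)).round(1))
for n in("pics/s0.png","pics/side0.png","pics/s7.png","pics/s8.png"):
    s=cv2.imread(n)
    if s is None: continue
    g=s.sum(2)//3
    print(n,[(b.round(1).tolist(),st[:5].tolist()) for b,st in blobs(g[195:270,275:355]<32,15,(275,195))])
```

```text
pred [288.8 211.1]
pred [298.8 226.3]
pred [315.4 242.4]
pred [341.5 245.1]
pics/side0.png [([294.5, 222.9], [9, 9, 22, 39, 443]), ([287.6, 251.2], [0, 32, 30, 43, 372]), ([316.1, 242.5], [36, 39, 11, 17, 161]), ([342.5, 245.5], [62, 42, 12, 19, 171])]
pics/s7.png [([294.8, 223.1], [9, 9, 22, 39, 451]), ([287.6, 251.1], [0, 31, 30, 44, 368]), ([316.1, 242.4], [36, 39, 11, 17, 158]), ([342.7, 245.5], [62, 42, 12, 18, 163])]
pics/s8.png [([299.4, 230.9], [19, 24, 12, 24, 249]), ([287.5, 250.8], [0, 32, 30, 43, 373]), ([316.0, 242.1], [35, 39, 12, 17, 173]), ([342.7, 245.5], [62, 42, 12, 18, 165])][ WARN:0@0.019] global loadsave.cpp:275 findDecoder imread_('pics/s0.png'): can't open/read file: check file path/integrity
```

Run:
```python
import cv2,numpy as np
a=cv2.imread("pics/t8.png")[195:245,290:410];b=cv2.imread("pics/s8.png")[190:260,270:390]
a=cv2.resize(a,None,fx=5,fy=5,interpolation=cv2.INTER_CUBIC);b=cv2.resize(b,None,fx=5,fy=5,interpolation=cv2.INTER_CUBIC)
cv2.imwrite("pics/g9.png",cv2.convertScaleAbs(np.vstack([a,b]),alpha=1.4))
```

```text
(no output)
```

View pics/g9.png

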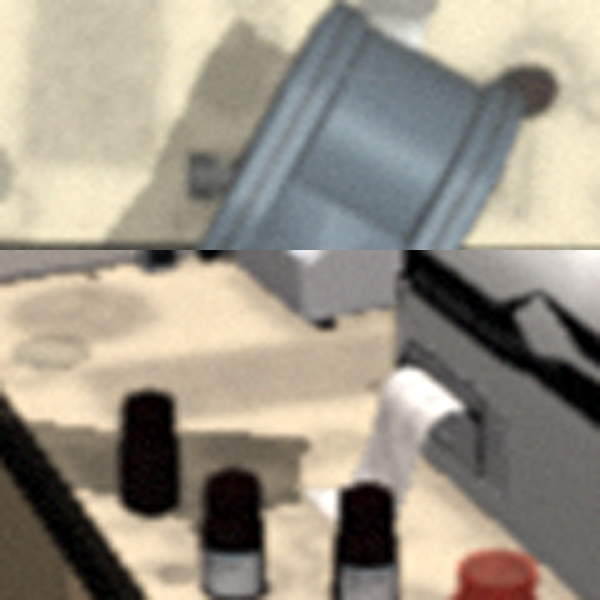

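The side view shows bottle 2 upright where it was, at (300,231). The dark spot in the top view is the gripper finger. Gripping bottle 2 now.

Request:
send_rows(
  steps=[
    {"delta_rot":[0,0,0],"xyz":[0,-9,0],"fingers":80},
    {"delta_rot":[0,0,0],"xyz":[0,-9,30],"fingers":80},
    {"delta_rot":[0,0,0],"xyz":[0,-9,65],"fingers":80},
    {"delta_rot":[0,0,0],"xyz":[0,-9,90],"fingers":80},
    {"delta_rot":[0,0,0],"xyz":[0,-9,99],"fingers":80},
    {"delta_rot":[0,0,0],"xyz":[0,-9,99],"fingers":80},
    {"delta_rot":[0,0,0],"xyz":[0,-9,99],"fingers":80},
  ],
)

```text
clock: 25.83
tcp_pos: [0.4235, -0.159, 0.0489]
ee_rot: [[-1.0, -0.001, -0.0], [-0.001, 1.0, 0.0], [0.0, 0.0, -1.0]]
wrist_force: [-0.8, -0.2, 0.7]
grip_width: 0.0585
finger_force: 0.0
```

Request:
send_rows(
  steps=[
    {"delta_rot":[0,0,0],"xyz":[0,0,0],"fingers":210},
    {"delta_rot":[0,0,0],"xyz":[0,0,0],"fingers":210},
    {"delta_rot":[0,0,0],"xyz":[0,0,0],"fingers":210},
    {"delta_rot":[0,0,0],"xyz":[0,0,0],"fingers":210},
    {"delta_rot":[0,0,0],"xyz":[0,0,0],"fingers":210},
    {"delta_rot":[0,0,0],"xyz":[0,0,0],"fingers":210},
    {"delta_rot":[0,0,0],"xyz":[0,0,0],"fingers":210},
  ],
)

```text
clock: 26.42
tcp_pos: [0.425, -0.1604, 0.0509]
ee_rot: [[-1.0, -0.0, 0.004], [-0.0, 1.0, -0.003], [-0.004, -0.003, -1.0]]
wrist_force: [-0.0, -1.3, 6.4]
grip_width: 0.028
finger_force: 39.2
```

Request:
send_rows(
  steps=[
    {"delta_rot":[0,0,0],"xyz":[0,0,-30],"fingers":210},
    {"delta_rot":[0,0,0],"xyz":[0,0,-65],"fingers":210},
    {"delta_rot":[0,0,0],"xyz":[0,20,-95],"fingers":210},
    {"delta_rot":[0,0,0],"xyz":[-6,55,-105],"fingers":210},
    {"delta_rot":[0,0,0],"xyz":[-14,93,-105],"fingers":210},
    {"delta_rot":[0,0,0],"xyz":[-22,131,-105],"fingers":210},
    {"delta_rot":[0,0,0],"xyz":[-30,169,-105],"fingers":210},
    {"delta_rot":[0,0,0],"xyz":[-38,207,-105],"fingers":210},
    {"delta_rot":[0,0,0],"xyz":[-46,245,-105],"fingers":210},
    {"delta_rot":[0,0,0],"xyz":[-54,283,-105],"fingers":210},
  ],
)

```text
clock: 27.25
tcp_pos: [0.4769, 0.1259, 0.1535]
ee_rot: [[-1.0, -0.001, -0.0], [-0.001, 1.0, 0.0], [0.0, 0.0, -1.0]]
wrist_force: [1.4, -0.6, -0.3]
grip_width: 0.028
finger_force: 39.7
```

Request:
send_rows(
  steps=[
    {"delta_rot":[0,0,0],"xyz":[-8,35,0],"fingers":210},
    {"delta_rot":[0,0,0],"xyz":[-15,65,0],"fingers":210},
    {"delta_rot":[0,0,0],"xyz":[-20,83,0],"fingers":210},
    {"delta_rot":[0,0,0],"xyz":[-20,86,0],"fingers":210},
    {"delta_rot":[0,0,0],"xyz":[-20,86,0],"fingers":210},
    {"delta_rot":[0,0,0],"xyz":[-20,86,0],"fingers":210},
  ],
)

```text
clock: 27.75
tcp_pos: [0.4965, 0.2093, 0.1532]
ee_rot: [[-1.0, -0.001, -0.001], [-0.001, 1.0, -0.001], [0.001, -0.001, -1.0]]
wrist_force: [0.2, -0.9, -0.3]
grip_width: 0.028
finger_force: 39.7
```

```bash
python3 m.py
```

```text
bottle [394.4 212.8] [115, 14, 10, 9, 74] (x,y,w,h+off) [ 0.4908 -0.3051]
bottle [382.7 230.5] [103, 32, 11, 8, 71] (x,y,w,h+off) [ 0.4322 -0.2663]
vessel [366.2 202.1] [82, 0, 20, 15, 257] (x,y,w,h+off) [ 0.527  -0.2139]
jar [432.1 212.2] [154, 11, 9, 11, 51] (x,y,w,h+off) [ 0.4945 -0.4289]
```

Request:
send_rows(
  steps=[
    {"delta_rot":[0,0,0],"xyz":[0,1,15],"fingers":210},
    {"delta_rot":[0,0,0],"xyz":[0,1,35],"fingers":210},
    {"delta_rot":[0,0,0],"xyz":[0,1,55],"fingers":210},
    {"delta_rot":[0,0,0],"xyz":[0,1,70],"fingers":210},
    {"delta_rot":[0,0,0],"xyz":[0,1,80],"fingers":210},
    {"delta_rot":[0,0,0],"xyz":[0,1,87],"fingers":210},
    {"delta_rot":[0,0,0],"xyz":[0,1,90],"fingers":210},
    {"delta_rot":[0,0,0],"xyz":[0,1,90],"fingers":210},
    {"delta_rot":[0,0,0],"xyz":[0,1,90],"fingers":210},
  ],
)

```text
clock: 28.55
tcp_pos: [0.4978, 0.2109, 0.0646]
ee_rot: [[-1.0, -0.0, 0.002], [-0.0, 1.0, 0.001], [-0.002, 0.001, -1.0]]
wrist_force: [-0.1, 0.5, -1.1]
grip_width: 0.0282
finger_force: 39.8
```

Request:
send_rows(
  steps=[
    {"delta_rot":[0,0,0],"xyz":[0,0,1],"fingers":210},
    {"delta_rot":[0,0,0],"xyz":[0,0,2],"fingers":210},
    {"delta_rot":[0,0,0],"xyz":[0,0,2],"fingers":110},
    {"delta_rot":[0,0,0],"xyz":[0,0,2],"fingers":110},
    {"delta_rot":[0,0,0],"xyz":[0,0,2],"fingers":110},
    {"delta_rot":[0,0,0],"xyz":[0,0,2],"fingers":110},
    {"delta_rot":[0,0,0],"xyz":[0,0,-30],"fingers":110},
    {"delta_rot":[0,0,0],"xyz":[0,0,-65],"fingers":110},
    {"delta_rot":[0,0,0],"xyz":[0,-25,-85],"fingers":110},
    {"delta_rot":[0,0,0],"xyz":[5,-65,-85],"fingers":110},
  ],
)

```text
clock: 29.38
tcp_pos: [0.4962, 0.1482, 0.1548]
ee_rot: [[-1.0, -0.006, 0.012], [-0.006, 1.0, 0.003], [-0.012, 0.003, -1.0]]
wrist_force: [2.0, -0.7, 1.0]
grip_width: 0.0488
finger_force: 0.0
```

Request:
send_rows(
  steps=[
    {"delta_rot":[0,0,0],"xyz":[5,-40,0],"fingers":80},
    {"delta_rot":[0,0,0],"xyz":[10,-80,0],"fingers":80},
    {"delta_rot":[0,0,0],"xyz":[15,-120,0],"fingers":80},
    {"delta_rot":[0,0,0],"xyz":[20,-160,0],"fingers":80},
    {"delta_rot":[0,0,0],"xyz":[25,-200,0],"fingers":80},
    {"delta_rot":[0,0,0],"xyz":[30,-240,0],"fingers":80},
    {"delta_rot":[0,0,0],"xyz":[35,-280,0],"fingers":80},
    {"delta_rot":[0,0,0],"xyz":[40,-310,0],"fingers":80},
    {"delta_rot":[0,0,0],"xyz":[40,-330,0],"fingers":80},
    {"delta_rot":[0,0,0],"xyz":[40,-330,0],"fingers":80},
  ],
)

```text
clock: 30.22
tcp_pos: [0.4519, -0.1881, 0.1485]
ee_rot: [[-1.0, 0.005, 0.0], [0.005, 1.0, -0.002], [-0.0, -0.002, -1.0]]
wrist_force: [-0.1, -0.1, -0.4]
grip_width: 0.0588
finger_force: 0.0
```

```bash
python3 - <<'E'
from h import *
s=manip.state();print(s['clock'],s['tcp_pos'],s['grip_width'])
b=vision.read_camera("side"); cv2.imwrite("pics/s10.png",b); cv2.imwrite("pics/t10.png",vision.read_camera("top"))
g=b.astype(int).sum(2)//3
print([(c.round(1).tolist(),st[:5].tolist()) for c,st in blobs(g[225:270,300:365]<32,15,(300,225))])
E
python3 m.py
```

```text
30.2167 [ 0.45191478 -0.18810048  0.14848397] 0.058784441016094605
[([316.2, 242.2], [11, 9, 12, 17, 177]), ([342.7, 245.2], [37, 12, 12, 16, 160]), ([301.4, 266.6], [0, 37, 5, 8, 24])]
bottle [349.1 219.1] [66, 13, 18, 19, 76] (x,y,w,h+off) [ 0.4681 -0.1558]
bottle [343.8 236.2] [62, 34, 14, 15, 58] (x,y,w,h+off) [ 0.4116 -0.1389]
vessel [350.1 219.1] [61, 0, 31, 49, 333] (x,y,w,h+off) [ 0.4693 -0.1601]
vessel [401.5 215.6] [113, 0, 25, 49, 277] (x,y,w,h+off) [ 0.4831 -0.3314]
vessel [363.6 208.9] [82, 2, 15, 25, 65] (x,y,w,h+off) [ 0.5039 -0.205 ]
jar [432.2 212.2] [154, 11, 9, 12, 62] (x,y,w,h+off) [ 0.4946 -0.4293]
```

Request:
send_rows(
  steps=[
    {"delta_rot":[0,0,0],"xyz":[10,-40,0],"fingers":80},
    {"delta_rot":[0,0,0],"xyz":[20,-78,0],"fingers":80},
    {"delta_rot":[0,0,0],"xyz":[20,-78,5],"fingers":80},
    {"delta_rot":[0,0,0],"xyz":[20,-78,35],"fingers":80},
    {"delta_rot":[0,0,0],"xyz":[20,-78,70],"fingers":80},
    {"delta_rot":[0,0,0],"xyz":[20,-78,92],"fingers":80},
    {"delta_rot":[0,0,0],"xyz":[20,-78,99],"fingers":80},
    {"delta_rot":[0,0,0],"xyz":[20,-78,99],"fingers":80},
    {"delta_rot":[0,0,0],"xyz":[20,-78,99],"fingers":80},
  ],
)

```text
clock: 31.12
tcp_pos: [0.4329, -0.2614, 0.0502]
ee_rot: [[-1.0, -0.002, 0.0], [-0.002, 1.0, -0.0], [-0.0, -0.0, -1.0]]
wrist_force: [-0.2, -0.1, 1.1]
grip_width: 0.0588
finger_force: 0.0
```

Request:
send_rows(
  steps=[
    {"delta_rot":[0,0,0],"xyz":[0,0,0],"fingers":210},
    {"delta_rot":[0,0,0],"xyz":[0,0,0],"fingers":210},
    {"delta_rot":[0,0,0],"xyz":[0,0,0],"fingers":210},
    {"delta_rot":[0,0,0],"xyz":[0,0,0],"fingers":210},
    {"delta_rot":[0,0,0],"xyz":[0,0,0],"fingers":210},
    {"delta_rot":[0,0,0],"xyz":[0,0,0],"fingers":210},
    {"delta_rot":[0,0,0],"xyz":[0,0,0],"fingers":210},
  ],
)

```text
clock: 31.7
tcp_pos: [0.4339, -0.2635, 0.052]
ee_rot: [[-1.0, -0.0, 0.004], [-0.0, 1.0, -0.003], [-0.004, -0.003, -1.0]]
wrist_force: [-0.1, -0.6, 6.1]
grip_width: 0.0287
finger_force: 38.5
```

Request:
send_rows(
  steps=[
    {"delta_rot":[0,0,0],"xyz":[0,0,-30],"fingers":210},
    {"delta_rot":[0,0,0],"xyz":[0,0,-65],"fingers":210},
    {"delta_rot":[0,0,0],"xyz":[0,20,-95],"fingers":210},
    {"delta_rot":[0,0,0],"xyz":[0,55,-105],"fingers":210},
    {"delta_rot":[0,0,0],"xyz":[-1,95,-105],"fingers":210},
    {"delta_rot":[0,0,0],"xyz":[-1,135,-105],"fingers":210},
    {"delta_rot":[0,0,0],"xyz":[-2,175,-105],"fingers":210},
    {"delta_rot":[0,0,0],"xyz":[-2,215,-105],"fingers":210},
    {"delta_rot":[0,0,0],"xyz":[-3,255,-105],"fingers":210},
    {"delta_rot":[0,0,0],"xyz":[-3,295,-105],"fingers":210},
  ],
)

```text
clock: 32.53
tcp_pos: [0.4346, 0.0347, 0.1546]
ee_rot: [[-1.0, 0.0, 0.0], [0.0, 1.0, 0.0], [-0.0, 0.0, -1.0]]
wrist_force: [1.5, 0.4, -0.1]
grip_width: 0.0285
finger_force: 38.8
```

Request:
send_rows(
  steps=[
    {"delta_rot":[0,0,0],"xyz":[-1,40,0],"fingers":210},
    {"delta_rot":[0,0,0],"xyz":[-2,80,0],"fingers":210},
    {"delta_rot":[0,0,0],"xyz":[-3,120,0],"fingers":210},
    {"delta_rot":[0,0,0],"xyz":[-4,155,0],"fingers":210},
    {"delta_rot":[0,0,0],"xyz":[-5,175,0],"fingers":210},
    {"delta_rot":[0,0,0],"xyz":[-5,178,0],"fingers":210},
    {"delta_rot":[0,0,0],"xyz":[-5,178,0],"fingers":210},
    {"delta_rot":[0,0,0],"xyz":[-5,178,0],"fingers":210},
  ],
)

```text
clock: 33.2
tcp_pos: [0.4397, 0.2102, 0.1543]
ee_rot: [[-1.0, -0.001, -0.001], [-0.001, 1.0, -0.001], [0.001, -0.001, -1.0]]
wrist_force: [-0.7, 0.6, -0.7]
grip_width: 0.0285
finger_force: 38.8
```

```bash
python3 m.py
```

```text
bottle [394.5 212.9] [115, 14, 10, 9, 73] (x,y,w,h+off) [ 0.4906 -0.3051]
vessel [366.2 202.1] [81, 0, 21, 15, 256] (x,y,w,h+off) [ 0.5269 -0.2137]
jar [432.4 212.9] [155, 12, 8, 10, 40] (x,y,w,h+off) [ 0.4923 -0.4297]
```

Request:
send_rows(
  steps=[
    {"delta_rot":[0,0,0],"xyz":[-1,0,15],"fingers":210},
    {"delta_rot":[0,0,0],"xyz":[-1,0,35],"fingers":210},
    {"delta_rot":[0,0,0],"xyz":[-1,0,55],"fingers":210},
    {"delta_rot":[0,0,0],"xyz":[-1,0,70],"fingers":210},
    {"delta_rot":[0,0,0],"xyz":[-1,0,80],"fingers":210},
    {"delta_rot":[0,0,0],"xyz":[-1,0,87],"fingers":210},
    {"delta_rot":[0,0,0],"xyz":[-1,0,90],"fingers":210},
    {"delta_rot":[0,0,0],"xyz":[-1,0,90],"fingers":210},
    {"delta_rot":[0,0,0],"xyz":[-1,0,90],"fingers":210},
  ],
)

```text
clock: 34.0
tcp_pos: [0.4537, 0.2126, 0.081]
ee_rot: [[-1.0, 0.002, 0.031], [0.002, 1.0, 0.007], [-0.031, 0.007, -1.0]]
wrist_force: [-1.8, 0.7, 43.6]
grip_width: 0.0284
finger_force: 67.9
```

There's contact at z = 0.081, so I'll back up at once and look.

Request:
send_rows(
  steps=[
    {"delta_rot":[0,0,0],"xyz":[1,0,-20],"fingers":210},
    {"delta_rot":[0,0,0],"xyz":[1,0,-50],"fingers":210},
    {"delta_rot":[0,0,0],"xyz":[1,0,-90],"fingers":210},
    {"delta_rot":[0,0,0],"xyz":[1,-30,-90],"fingers":210},
    {"delta_rot":[0,0,0],"xyz":[1,-70,-90],"fingers":210},
    {"delta_rot":[0,0,0],"xyz":[1,-110,-90],"fingers":210},
    {"delta_rot":[0,0,0],"xyz":[1,-150,-90],"fingers":210},
    {"delta_rot":[0,0,0],"xyz":[1,-150,-90],"fingers":210},
  ],
)

```text
clock: 34.67
tcp_pos: [0.44, 0.0531, 0.1549]
ee_rot: [[-1.0, 0.011, 0.001], [0.011, 1.0, -0.005], [-0.001, -0.005, -1.0]]
wrist_force: [-0.0, 0.4, 0.4]
grip_width: 0.0289
finger_force: 51.4
```

Run:
```python
from h import *
s=manip.state();print(s['clock'],s['tcp_pos'],s['grip_width'],s['wrist_force'])
a=vision.read_camera("top"); b=vision.read_camera("side")
cv2.imwrite("pics/t11.png",a);cv2.imwrite("pics/s11.png",b)
a=cv2.resize(a[172:252,190:290],None,fx=4,fy=4,interpolation=cv2.INTER_CUBIC)
b0=cv2.resize(cv2.imread("pics/s10.png")[135:205,240:340],None,fx=4,fy=4,interpolation=cv2.INTER_CUBIC)
a0=cv2.resize(cv2.imread("pics/t10.png")[182:252,190:290],None,fx=4,fy=4,interpolation=cv2.INTER_CUBIC)
b=cv2.resize(b[125:205,240:340],None,fx=4,fy=4,interpolation=cv2.INTER_CUBIC)
cv2.imwrite("pics/g11.png",cv2.convertScaleAbs(np.vstack([np.hstack([a,b]),np.hstack([a0,b0])]),alpha=1.7))
```

```text
34.6667 [0.4400267  0.05308776 0.15486988] 0.02892001626711822 [-0.0049788   0.43312588  0.41082788]
```

View pics/g11.png

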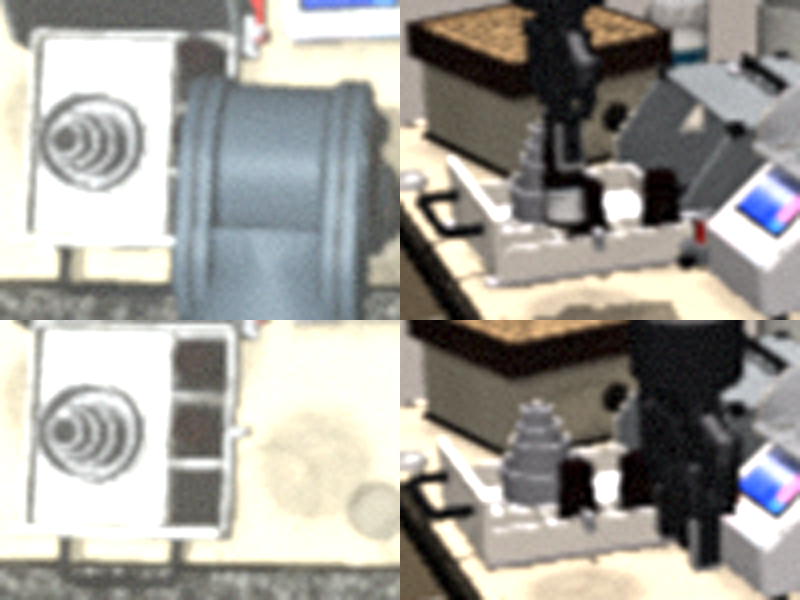

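Before the bump (bottom row), bays 2 and 3 hold upright bottles at side crop (577,490) and (635,480). The bump nudged the drawer inward: its panel row went from about 234.5 to 231.5. The vessels are still nested. I've used my 14 pictures, so from here I work with numbers only.

```bash
cat > d.py <<'E'
from h import *
def drawer(im):
    g=cv2.cvtColor(im,cv2.COLOR_BGR2GRAY).astype(float)
    out=[]
    for c0 in (200,209,218,222):   # panel bright ridge between bench/dark gap; outer edge = white->bench
        col=cv2.GaussianBlur(g[222:243,c0:c0+4].mean(1).reshape(-1,1),(1,3),0).ravel()
        out.append(col.round(0).astype(int).tolist())
    return out
if __name__=="__main__":
    for n in("top0","t7","t10","t11"):
        im=cv2.imread(f"pics/{n}.png"); print(n,drawer(im)[1]); 
        g=cv2.cvtColor(im,cv2.COLOR_BGR2GRAY)
        for b in blobs((g[175:240,228:252]<75),20,(228,175)): print("  ",b[0].round(1),b[1].tolist(),ray("top",b[0],.038).round(4)[:2])
    s=cv2.imread("pics/s11.png").astype(int); x0,y0=proj("side",(.44,.053,.17)).astype(int)
    print("tcp proj",proj("side",(.44,.053,.155)).round(1),"bottle bottom",proj("side",(.44,.053,.103)).round(1))
    g=s.sum(2)//3
    for r in range(y0,y0+50,2): print(r,' '.join('%3d'%v for v in g[r,x0-14:x0+18]))
E
python3 d.py
```

```text
top0 [152, 160, 172, 177, 178, 178, 179, 179, 178, 173, 163, 159, 161, 156, 145, 139, 139, 140, 133, 113, 99]
   [237.1 178. ] [0, 0, 20, 7, 135] [0.6017 0.2202]
   [240.1 192.9] [6, 12, 12, 13, 140] [0.5515 0.2086]
   [239.  209.2] [5, 28, 13, 13, 143] [0.4968 0.2103]
   [238.4 225.9] [5, 45, 12, 13, 154] [0.4409 0.2104]
t7 [152, 159, 171, 176, 178, 178, 178, 178, 178, 173, 163, 159, 161, 156, 144, 139, 139, 139, 133, 113, 99]
   [237.1 178. ] [0, 0, 20, 7, 135] [0.6017 0.2202]
   [240.  192.9] [6, 12, 12, 13, 141] [0.5515 0.2088]
   [239.1 209.1] [5, 28, 13, 13, 145] [0.497  0.2101]
   [238.4 225.9] [5, 45, 12, 13, 153] [0.441  0.2105]
t10 [153, 161, 173, 178, 180, 180, 180, 181, 180, 173, 163, 160, 162, 157, 146, 140, 140, 141, 135, 114, 100]
   [237.2 178. ] [0, 0, 20, 7, 136] [0.6017 0.2199]
   [239.8 192.9] [6, 12, 12, 13, 146] [0.5513 0.2097]
   [238.8 209.2] [5, 28, 13, 13, 148] [0.4968 0.211 ]
   [238.4 225.9] [5, 45, 12, 13, 153] [0.441  0.2105]
t11 [178, 178, 179, 179, 179, 179, 178, 171, 163, 165, 164, 149, 138, 137, 139, 140, 140, 140, 133, 112, 98]
   [240.  187.2] [0, 
[... 2735 characters left out ...]
 113 115 120 122 124 126 129 129 135 139
200 155 156 151 150 148 143 139 134 128 122 122 118 121 122 124 121 119 119 118 115 116 112 116 120 120 115 112 116 118 116 110 103
202 153 152 148 151 146 139 130 126 121 121 121 121 120 115  97  76  63  62  64  62  59  64  77  84  82  74  69  64  63  63  62  65
204 135 144 144 141 139 133 124 102  83  79  80  80  80  69  63  62  62  60  65  64  64  65  64  64  63  62  67  65  65  63  67  69
206  84  83  83  84  82  80  77  75  72  69  71  75  75  72  69  68  68  67  68  67  63  62  64  63  64  63  65  68  70  70  73  76
208  86  84  88  83  85  83  92 108 113 112 120 122 120 121 120 117 112 110 109 102  96  87  76  73  76  78  78  81  76  82  82  81
```

Run:
```python
from h import *
for x,y in((.5525,.2095),(.497,.2105)):
    print([ (z,proj("side",(x,y,z)).round(1).tolist()) for z in(.012,.03,.052,.08)])
g=cv2.imread("pics/s10.png").astype(int).sum(2)//3
print("cols 276..307")
for r in range(162,184): print(r,' '.join('%3d'%v for v in g[r,276:308]))
t=cv2.imread("pics/t10.png").astype(int); 
print("top R chan cols 230..249; proj caps",[proj("top",(x,y,.08)).round(1).tolist() for x,y in((.5525,.2095),(.497,.2105))])
for r in range(184,236): print(r,' '.join('%3d'%v for v in t[r,230:250,2]), '|',' '.join('%3d'%v for v in (t[r,230:250,2]-t[r,230:250,0])))
```

```text
[(0.012, [299.1, 186.2]), (0.03, [299.1, 181.5]), (0.052, [299.0, 175.7]), (0.08, [298.9, 168.2])]
[(0.012, [284.2, 188.2]), (0.03, [284.1, 183.5]), (0.052, [283.9, 177.6]), (0.08, [283.7, 170.0])]
cols 276..307
162  73  65  66  67  69  76  69  64  64  62  59  59  57  52  51  53  56  69  62  50  48  49  49  37  19  14  11  13   4   7  11  12
163  65  61  55  57  75  99  85  62  57  56  52  52  53  52  42  38  43  62  63  52  48  51  49  36  17   9   9  10   6   6  12  12
164  63  60  51  51  72  96  83  57  54  45  42  36  32  28  20  21  41  64  58  48  46  49  48  41  23  11   9   7  10  12  13  11
165  70  67  64  63  70  77  56  35  28  23  20  20  32  43  47  63  94  99  80  60  52  47  49  40  22  11   5  12   7  10  10   9
166  86  85  94  82  67  55  44  46  55  63  61  70  98 111 115 120 138 137 120 100  72  50  49  38  22  14  10  14  10  17   9  11
167  74  71  73  68  55  51  73 100 117 139 140 141 141 132 116 110 119 121 114 111  84  46  29  22  13  11   8  10  13   8  12   6
168  63  60  58  57  53  54  78  93  99 118 128 127 125 117 107 102 105 104  91  71  47  22   8 
[... 10016 characters left out ...]
   5   6   5   2  -1   3  10  15  23
232 141 111  82  69  65  62  64  67  67  64  67  67  66  61  77 116 115 102 124 152 |   5   8   7   6   4   5   4   4   7   5   5   5   6   5   3   1   4   8  19  25
233 128 115 107 107  99 107 106 107 104 104 106 108 103  98  97 126 120 104 134 161 |   1   3   4   6   2   4   5   3   4   3   3   4   4   3   2   1   2  10  23  27
234 154 157 156 158 155 158 157 160 158 158 158 156 157 152 131 124 107 103 136 163 |  -4   1   0  -1   0   0   1   0   1   0   2   3   2   2   4   6   4  12  21  28
235 166 169 169 166 168 170 171 169 167 170 170 169 171 167 141 109  96 102 141 166 |  -1   0   0  -3  -1   0   1  -1  -1   1  -1  -1   1   4   2   7   9  10  22  29
```

The bottles in bays 2 and 3 are upright at their predicted pixels, and bay 1 is empty. The likely cause is that the held bottle tilted in the pads. I'll set it down on free bench to straighten it, then regrasp.

Request:
send_rows(
  steps=[
    {"delta_rot":[0,0,0],"xyz":[0,0,30],"fingers":210},
    {"delta_rot":[0,0,0],"xyz":[0,0,60],"fingers":210},
    {"delta_rot":[0,0,0],"xyz":[0,0,80],"fingers":210},
    {"delta_rot":[0,0,0],"xyz":[0,0,90],"fingers":210},
    {"delta_rot":[0,0,0],"xyz":[0,0,94],"fingers":210},
    {"delta_rot":[0,0,0],"xyz":[0,0,94],"fingers":210},
    {"delta_rot":[0,0,0],"xyz":[0,0,94],"fingers":210},
  ],
)

```text
clock: 35.35
tcp_pos: [0.441, 0.0611, 0.0617]
ee_rot: [[-1.0, -0.001, 0.002], [-0.001, 1.0, 0.0], [-0.002, 0.0, -1.0]]
wrist_force: [-0.9, 0.2, -1.2]
grip_width: 0.0286
finger_force: 51.4
```

Run:
```python
from h import *
s=manip.state();p=s['tcp_pos'];print(s['clock'],p,s['wrist_force'])
b=vision.read_camera("side");cv2.imwrite("pics/s12.png",b)
g=b.astype(int).sum(2)//3
c=proj("side",(p[0],p[1],p[2]-.052));q=proj("side",(p[0],p[1],p[2]));print(c,q)
x0,y0=int(c[0])-12,int(q[1])-8
print("x0",x0)
for r in range(y0,int(c[1])+8): print(r,' '.join('%3d'%v for v in g[r,x0:x0+26]))
```

```text
35.35 [0.44095458 0.06113496 0.06171324] [-0.87574723  0.22337035 -1.22696103]
[281.76021953 207.15628149] [281.285861   192.30575363]
x0 269
184 101  97 100  99 101 104 103  68  28  11  29  51  34  18  13   9  23  56  75  67  69  74  90 109 118 122
185 110 111 111 111 118 117 112  75  28  12  35  58  40  19  11   9  28  69  87  72  61  64  90 105 103 101
186 133 135 140 146 142 129 114  69  25  15  36  55  40  17  12  10  25  69  93  81  67  65  89 100 102  99
187 117 121 120 123 122 118 101  59  18   4  32  54  41  17   9   8  27  72  95  91  82  77  91 100 101 101
188 105 103 107 104 106 105  89  51  11   2  30  52  42  16   6   8  24  69  95 100  95  96  98 100 102 100
189 104 104 100 104 103 103  89  48  11   0  24  51  40  10  10   9  30  68  95 102 101 103 100 101 102  99
190 104 101 105 103 104 104  96  59  13   4  23  53  44  19  14   8  26  67  93 102 102 100 102 100  99 101
191 104 103 103 102 104 105 102  65  14   0  27  52  43  19   8   3  25  60  93 101  96 101  98  96  92  92
192 101 102 103 105 103 105 100  63  16   2  28  53  43  21  13  18  30  59  84  86  89  84  8
[... 1689 characters left out ...]
  46  59  80  93  95  88  79  74  74  75  76  79  80
209  86  85  89 107 123 127 127 131 127 122 112 113 114 113 114 119 121 118 115  96  83  80  83  82  83  85
210  86  83  89 110 125 127 129 131 127 133 130 131 130 131 130 127 126 122 119 102  86  81  86  83  82  80
211  84  80  85 105 121 123 122 123 123 122 125 126 129 127 129 126 125 124 111  94  84  84  83  83  85  93
212  78  75  78  87 105 114 114 114 115 116 117 120 118 120 117 117 111 101  89  81  81  81  79  84 114 125
213  76  73  73  78  83  88  90  94 104 108 116 118 115 113 107 104  90  78  77  73  75  72  69  77 105 124
214  74  73  74  80  86  91  93  92  99 116 129 132 133 132 133 124 103  80  70  66  63  64  64  67  75  89
```

Request:
send_rows(
  steps=[
    {"delta_rot":[0,0,0],"xyz":[0,0,5],"fingers":210},
    {"delta_rot":[0,0,0],"xyz":[0,0,9],"fingers":210},
    {"delta_rot":[0,0,0],"xyz":[0,0,10],"fingers":210},
    {"delta_rot":[0,0,0],"xyz":[0,0,10],"fingers":80},
    {"delta_rot":[0,0,0],"xyz":[0,0,10],"fingers":80},
    {"delta_rot":[0,0,0],"xyz":[0,0,10],"fingers":80},
    {"delta_rot":[0,0,0],"xyz":[0,0,10],"fingers":80},
    {"delta_rot":[0,0,0],"xyz":[0,0,-25],"fingers":80},
    {"delta_rot":[0,0,0],"xyz":[0,0,-60],"fingers":80},
    {"delta_rot":[0,0,0],"xyz":[0,-30,-85],"fingers":80},
  ],
)

```text
clock: 36.23
tcp_pos: [0.4402, 0.0338, 0.1474]
ee_rot: [[-1.0, -0.006, 0.001], [-0.006, 1.0, 0.003], [-0.001, 0.003, -1.0]]
wrist_force: [1.3, -0.6, 0.1]
grip_width: 0.0586
finger_force: 0.0
```

Request:
send_rows(
  steps=[
    {"delta_rot":[0,0,0],"xyz":[0,-40,0],"fingers":80},
    {"delta_rot":[0,0,0],"xyz":[0,-80,0],"fingers":80},
    {"delta_rot":[0,0,0],"xyz":[0,-120,0],"fingers":80},
    {"delta_rot":[0,0,0],"xyz":[0,-150,0],"fingers":80},
    {"delta_rot":[0,0,0],"xyz":[0,-150,0],"fingers":80},
    {"delta_rot":[0,0,0],"xyz":[0,-150,0],"fingers":80},
  ],
)

```text
clock: 36.73
tcp_pos: [0.4399, -0.1205, 0.1453]
ee_rot: [[-1.0, 0.003, -0.0], [0.003, 1.0, 0.001], [0.0, 0.001, -1.0]]
wrist_force: [-0.2, 0.5, 0.6]
grip_width: 0.0585
finger_force: 0.0
```

Run:
```python
from h import *
s=manip.state();print(s['clock'],s['tcp_pos'])
im=vision.read_camera("top");b=vision.read_camera("side");cv2.imwrite("pics/t13.png",im);cv2.imwrite("pics/s13.png",b)
g=cv2.cvtColor(im,cv2.COLOR_BGR2GRAY)
for c,st in blobs((g[175:242,228:300]<75),20,(228,175)): print(c.round(1),st.tolist(),ray("top",c,.038).round(4)[:2],ray("top",c,.045).round(4)[:2])
for r in range(180,238): print(r,' '.join('%3d'%v for v in g[r,228:250]))
g=b.astype(int).sum(2)//3
print("side")
for r in range(160,190): print(r,' '.join('%3d'%v for v in g[r,272:308]))
```

```text
36.7333 [ 0.43991613 -0.1204568   0.1453376 ]
[238.9 184.9] [0, 0, 19, 22, 245] [0.5784 0.2135] [0.5773 0.212 ]
[239.3 206.4] [5, 26, 13, 13, 143] [0.506  0.2098] [0.5053 0.2083]
[238.5 223. ] [5, 42, 12, 13, 149] [0.4506 0.2104] [0.4502 0.2089]
[286.5 227.1] [54, 48, 10, 10, 74] [0.4392 0.0508] [0.4389 0.0502]
180 141 141 140 140 142 142 134 118 103  82  73  80  93 107 118 122 124 121 113 107 102  90
181 132 134 132 135 142 137 119 106  93  72  62  73  81  91 109 118 128 128 130 138 128 100
182 143 140 142 143 145 121  92  72  60  58  55  57  58  65  72  88 105 113 124 143 132 104
183 172 170 169 162 155 121  79  60  57  50  52  54  51  55  53  61  76  91 116 140 132 100
184 179 180 175 168 154 120  77  54  50  50  53  51  51  53  50  53  60  66  94 123 119  95
185 181 179 180 168 152 117  71  49  51  53  54  54  50  55  52  51  53  50  75 118 116  90
186 178 179 175 167 154 119  75  55  54  56  54  53  54  56  51  49  50  55  82 128 121  97
187 181 180 179 170 154 119  83  56  49  49  59  59  55  51  53  55  50  52  82 133 129 102
188 181 179 178 169 147 120  88  62  54  55  56  50
[... 8293 characters left out ...]
 119  99  95 103 106 112 101  75  61  66  92 107 109 108 103 101 104 100  78  59  42  18  15  12  11  35  77
186 151 145 130 115 113 116 124 122 122 114 108 106 108 110 110 104  84  71  67  91 104 105 105 102 104 106  99  76  61  42  20   6  12  10  33  79
187 130 125 114 109 107 106 108 106 110 108 107 106 105 108 107 102  94  81  82  92 104 104 101 104 103 106 100  76  60  43  19  10  11   8  33  82
188 106 108 110 106 106 107 105 106 107 110 111 108 109 108 103 106 104  99  97  99 103 104 105 104 104 105  98  76  62  41  26  20  24  28  46  82
189 106 106 108 106 105 106 109 111 105 103 101 103 106 108 109 104 104 102 103 105 104 104 104 105 102 104 103  92  72  60  51  55  61  64  73  87
```

```bash
python3 - <<'E'
from h import *
b=vision.read_camera("side");im=vision.read_camera("top")
for y in(.0505,.056,.061): print(y,"mid",proj("side",(.4395,y,.034)).round(1),"top",proj("side",(.4395,y,.068)).round(1),"bottom",proj("side",(.4395,y,0)).round(1))
g=b.astype(int).sum(2)//3
for r in range(185,214): print(r,' '.join('%3d'%v for v in g[r,270:298]))
print(manip.state()['tcp_pos'])
E
python3 m.py
```

```text
0.0505 mid [282.1 201.6] top [281.8 191.7] bottom [282.4 211.2]
0.056 mid [281.6 200.9] top [281.3 191.1] bottom [281.9 210.6]
0.061 mid [281.1 200.3] top [280.8 190.6] bottom [281.4 210. ]
185 113 116 117 115 120 124 131 133 143 149 136 118  98  95 106 107 110  99  77  61  68  92 105 108 104 105 105 106
186 139 143 151 145 130 116 113 116 123 121 120 117 108 105 107 107 110 102  81  67  68  90 105 105 102 103 104 104
187 121 122 129 127 114 107 104 106 109 106 109 108 106 108 107 107 107 103  93  82  81  94 102 103 103 104 104 105
188 106 108 107 106 107 104 108 107 107 105 106 109 106 109 107 109 104 103 103  96  96 101 102 104 103 105 105 104
189 106 105 106 104 107 105 109 110 108 109 104 104 101 104 106 106 108 103 106 104 103 103 103 105 104 105 102 105
190 105 104 108 108 107 106 106 105 104  98  83  71  68  76  83  92 103 106 107 104 105 107 103 104 100 101 102 103
191 107 106 106 104 108 106 105  91  72  55  36  26  27  31  38  56  84 100 101 103 101 100 101  94  90  89  87  86
192 107 107 105 106 107 108 103  71  37  17   8   7   7   7   7  20  52  81  91  89  87  86  87  9
[... 2005 characters left out ...]
 126 124 130 128  90  67  85  99 105 107 104  96  83  61  46  94 139 154 157 155 154 159 155 154 157
211 151 147 134 121 122 122 121  91  65  58  69  85  89  81  70  52  51  76 104 138 152 155 151 151 149 148 149 148
212 144 139 136 128 123 126 121 109  95  71  54  54  53  51  54  62  82 119 136 146 148 147 143 144 141 140 138 139
213 140 142 143 143 141 139 128 119 114 107 104 100  98  98 116 127 129 140 140 138 134 135 134 131 128 129 128 126
[ 0.4401435  -0.11799279  0.14542082]
bottle [394.4 213. ] [114, 14, 12, 9, 80] (x,y,w,h+off) [ 0.4904 -0.3049]
bottle [286.4 227.1] [7, 28, 9, 9, 64] (x,y,w,h+off) [0.4389 0.0505]
jar [432.3 212.1] [154, 11, 9, 12, 50] (x,y,w,h+off) [ 0.4948 -0.4296]
```

Bottle 3 stands upright at (0.439, 0.0505), while the hand was at y = 0.061. So the bottle had been gripped off-centre and hung tilted in y. I'll regrasp it, well centred this time.

Request:
send_rows(
  steps=[
    {"delta_rot":[0,0,0],"xyz":[0,40,0],"fingers":80},
    {"delta_rot":[0,0,0],"xyz":[0,80,0],"fingers":80},
    {"delta_rot":[0,0,0],"xyz":[0,120,0],"fingers":80},
    {"delta_rot":[0,0,0],"xyz":[0,155,0],"fingers":80},
    {"delta_rot":[0,0,0],"xyz":[0,169,0],"fingers":80},
    {"delta_rot":[0,0,0],"xyz":[0,169,0],"fingers":80},
    {"delta_rot":[0,0,0],"xyz":[0,169,0],"fingers":80},
    {"delta_rot":[0,0,0],"xyz":[0,169,0],"fingers":80},
  ],
)

```text
clock: 37.65
tcp_pos: [0.44, 0.0499, 0.1456]
ee_rot: [[-1.0, -0.002, 0.0], [-0.002, 1.0, -0.001], [-0.0, -0.001, -1.0]]
wrist_force: [0.2, -0.4, 0.5]
grip_width: 0.0588
finger_force: 0.0
```

Request:
send_rows(
  steps=[
    {"delta_rot":[0,0,0],"xyz":[1,1,30],"fingers":80},
    {"delta_rot":[0,0,0],"xyz":[1,1,60],"fingers":80},
    {"delta_rot":[0,0,0],"xyz":[1,1,88],"fingers":80},
    {"delta_rot":[0,0,0],"xyz":[1,1,97],"fingers":80},
    {"delta_rot":[0,0,0],"xyz":[1,1,97],"fingers":80},
    {"delta_rot":[0,0,0],"xyz":[1,1,97],"fingers":120},
    {"delta_rot":[0,0,0],"xyz":[1,1,97],"fingers":130},
    {"delta_rot":[0,0,0],"xyz":[1,1,97],"fingers":140},
  ],
)

```text
clock: 38.32
tcp_pos: [0.4411, 0.0505, 0.0509]
ee_rot: [[-1.0, -0.0, 0.004], [-0.0, 1.0, -0.0], [-0.004, -0.0, -1.0]]
wrist_force: [0.8, -0.2, 0.6]
grip_width: 0.0387
finger_force: 0.0
```

Request:
send_rows(
  steps=[
    {"delta_rot":[0,0,0],"xyz":[0,0,0],"fingers":150},
    {"delta_rot":[0,0,0],"xyz":[0,0,0],"fingers":160},
    {"delta_rot":[0,0,0],"xyz":[0,0,0],"fingers":210},
    {"delta_rot":[0,0,0],"xyz":[0,0,0],"fingers":210},
    {"delta_rot":[0,0,0],"xyz":[0,0,0],"fingers":210},
    {"delta_rot":[0,0,0],"xyz":[0,0,0],"fingers":210},
    {"delta_rot":[0,0,0],"xyz":[0,0,0],"fingers":210},
  ],
)

```text
clock: 38.9
tcp_pos: [0.4403, 0.0507, 0.05]
ee_rot: [[-1.0, -0.001, 0.003], [-0.001, 1.0, -0.0], [-0.003, -0.0, -1.0]]
wrist_force: [0.1, -0.7, 6.5]
grip_width: 0.028
finger_force: 39.6
```

Request:
send_rows(
  steps=[
    {"delta_rot":[0,0,0],"xyz":[0,0,-30],"fingers":210},
    {"delta_rot":[0,0,0],"xyz":[0,0,-65],"fingers":210},
    {"delta_rot":[0,0,0],"xyz":[0,15,-95],"fingers":210},
    {"delta_rot":[0,0,0],"xyz":[-3,50,-105],"fingers":210},
    {"delta_rot":[0,0,0],"xyz":[-6,90,-105],"fingers":210},
    {"delta_rot":[0,0,0],"xyz":[-9,130,-105],"fingers":210},
    {"delta_rot":[0,0,0],"xyz":[-11,155,-105],"fingers":210},
    {"delta_rot":[0,0,0],"xyz":[-11,160,-105],"fingers":210},
    {"delta_rot":[0,0,0],"xyz":[-11,160,-105],"fingers":210},
    {"delta_rot":[0,0,0],"xyz":[-11,160,-105],"fingers":210},
  ],
)

```text
clock: 39.73
tcp_pos: [0.4494, 0.2105, 0.1528]
ee_rot: [[-1.0, -0.001, -0.002], [-0.001, 1.0, -0.001], [0.002, -0.001, -1.0]]
wrist_force: [-0.1, -0.0, -0.8]
grip_width: 0.0278
finger_force: 39.9
```

Request:
send_rows(
  steps=[
    {"delta_rot":[0,0,0],"xyz":[0,0,15],"fingers":210},
    {"delta_rot":[0,0,0],"xyz":[0,0,35],"fingers":210},
    {"delta_rot":[0,0,0],"xyz":[0,0,50],"fingers":210},
    {"delta_rot":[0,0,0],"xyz":[0,0,60],"fingers":210},
    {"delta_rot":[0,0,0],"xyz":[0,0,68],"fingers":210},
    {"delta_rot":[0,0,0],"xyz":[0,0,74],"fingers":210},
    {"delta_rot":[0,0,0],"xyz":[0,0,74],"fingers":210},
    {"delta_rot":[0,0,0],"xyz":[0,0,74],"fingers":210},
  ],
)

```text
clock: 40.4
tcp_pos: [0.4502, 0.2105, 0.0798]
ee_rot: [[-1.0, -0.0, 0.0], [-0.0, 1.0, -0.0], [-0.0, -0.0, -1.0]]
wrist_force: [0.3, -0.1, -0.6]
grip_width: 0.0281
finger_force: 39.9
```

No contact at 0.080 this time. Lowering a little further.

Request:
send_rows(
  steps=[
    {"delta_rot":[0,0,0],"xyz":[0,0,5],"fingers":210},
    {"delta_rot":[0,0,0],"xyz":[0,0,10],"fingers":210},
    {"delta_rot":[0,0,0],"xyz":[0,0,14],"fingers":210},
    {"delta_rot":[0,0,0],"xyz":[0,0,16],"fingers":210},
    {"delta_rot":[0,0,0],"xyz":[0,0,17],"fingers":210},
    {"delta_rot":[0,0,0],"xyz":[0,0,17],"fingers":210},
  ],
)

```text
clock: 40.9
tcp_pos: [0.4499, 0.2108, 0.0623]
ee_rot: [[-1.0, -0.001, -0.0], [-0.001, 1.0, -0.0], [0.0, -0.0, -1.0]]
wrist_force: [0.2, 0.8, -1.5]
grip_width: 0.0277
finger_force: 40.0
```

Request:
send_rows(
  steps=[
    {"delta_rot":[0,0,0],"xyz":[0,0,1],"fingers":110},
    {"delta_rot":[0,0,0],"xyz":[0,0,1],"fingers":110},
    {"delta_rot":[0,0,0],"xyz":[0,0,1],"fingers":110},
    {"delta_rot":[0,0,0],"xyz":[0,0,0],"fingers":110},
    {"delta_rot":[0,0,0],"xyz":[0,0,-30],"fingers":110},
    {"delta_rot":[0,0,0],"xyz":[0,0,-65],"fingers":110},
    {"delta_rot":[0,0,0],"xyz":[0,0,-95],"fingers":110},
    {"delta_rot":[0,0,0],"xyz":[30,10,-100],"fingers":200},
    {"delta_rot":[0,0,0],"xyz":[65,30,-100],"fingers":255},
    {"delta_rot":[0,0,0],"xyz":[100,45,-100],"fingers":255},
  ],
)

```text
clock: 41.73
tcp_pos: [0.3503, 0.2567, 0.1643]
ee_rot: [[-1.0, 0.002, 0.003], [0.002, 1.0, 0.002], [-0.003, 0.002, -1.0]]
wrist_force: [1.4, 1.1, 0.3]
grip_width: 0.0128
finger_force: 0.0
```

Request:
send_rows(
  steps=[
    {"delta_rot":[0,0,0],"xyz":[28,8,0],"fingers":255},
    {"delta_rot":[0,0,0],"xyz":[28,8,0],"fingers":255},
    {"delta_rot":[0,0,0],"xyz":[28,8,0],"fingers":255},
    {"delta_rot":[0,0,0],"xyz":[28,8,0],"fingers":255},
  ],
)

```text
clock: 42.07
tcp_pos: [0.3226, 0.2639, 0.1629]
ee_rot: [[-1.0, -0.001, 0.002], [-0.001, 1.0, 0.0], [-0.002, 0.0, -1.0]]
wrist_force: [0.4, 0.1, -0.3]
grip_width: 0.0004
finger_force: 0.0
```

```bash
python3 - <<'E'
from h import *
s=manip.state();print(s['clock'],s['tcp_pos'],s['grip_width'],s['joint_pos'].round(1))
im=vision.read_camera("top");b=vision.read_camera("side");cv2.imwrite("pics/t14.png",im);cv2.imwrite("pics/s14.png",b)
g=cv2.cvtColor(im,cv2.COLOR_BGR2GRAY)
for c,st in blobs((g[175:242,228:300]<75),20,(228,175)): print(c.round(1),st.tolist(),ray("top",c,.038).round(4)[:2])
for x,y in((.5615,.2095),(.506,.2105),(.450,.2105)): print("exp cap top",proj("side",(x,y,.08)).round(1))
g=b.astype(int).sum(2)//3
for r in range(152,186): print(r,' '.join('%3d'%v for v in g[r,262:312]))
E
python3 m.py
```

```text
42.0667 [0.32260852 0.26390062 0.16289777] 0.0003961074540335217 [ 30.1 -13.9 -17.5  86.3  -0.   30. ]
[238.9 185. ] [0, 0, 19, 22, 245] [0.5783 0.2135]
[239.3 206.4] [5, 25, 13, 14, 144] [0.5061 0.2099]
[238.5 223. ] [4, 42, 13, 13, 153] [0.4506 0.2106]
exp cap top [301.3 167.9]
exp cap top [286.1 169.7]
exp cap top [270.7 171.7]
152  55  54  56  55  55  55  53  56  55  53  54  54  55  55  53  53  53  52  52  50  50  52  51  57  58  59  60  59  52  34  14  10   9   9  25  57  77  63  52  46  48  51  49  48  48  48  46  48  44  46
153  54  56  54  54  54  58  55  54  53  55  56  55  54  49  57  52  49  52  50  54  54  54  53  56  62  62  62  57  44  20   9   3   3   8  32  71  75  59  48  49  46  48  50  50  45  48  47  45  46  53
154  56  55  54  58  53  55  58  55  54  54  51  54  63  65  64  65  64  57  56  56  58  58  59  59  61  60  58  59  40  15   5   7   6  12  34  64  61  53  48  49  46  51  48  50  49  48  47  47  48  69
155  55  55  55  54  54  56  55  53  53  60  62  64  77  90  89  93  94  79  66  58  60  62  61  62  64  62  65  58  40  16   2   2   8  37  59  60  51  49
[... 5685 characters left out ...]
127 144 144 123 108 106 111 114 109 111 106 102  96  98  99 100  99 102 102
184  80  90  98  92  69  61  69  77  76  74  76  74  58  42  60  87 116 133 120  80  54  63  79  86  94  86  69  67  73  92 110 115 119 117 107 101  96  97  98  98  99  99  97 100 100  99 101 101  94  87
185  81  85 101  90  72  72  84  91  96  98 108 104  90  71  90 116 136 139 131 113  93  89  98 103 105  95  71  58  63  87  99 101 101  98  98  98  96  98  98  98  99  97  98 100  98 100 101  95  86  75
bottle [394.5 212.9] [114, 14, 12, 9, 78] (x,y,w,h+off) [ 0.4905 -0.3053]
vessel [366.3 202.1] [82, 0, 21, 15, 254] (x,y,w,h+off) [ 0.527 -0.214]
jar [432.4 212.5] [154, 12, 9, 10, 44] (x,y,w,h+off) [ 0.4935 -0.4298]
```

Bays 1 and 2 read correctly. The bay 3 bottle looks displaced towards the rear, so I'll triangulate its cap in both views.

Run:
```python
from h import *
t=cv2.imread("pics/t14.png").astype(int)
for r in range(174,200): print(r,' '.join('%3d'%v for v in t[r,228:250,2]),'|',' '.join('%3d'%v for v in (t[r,228:250,2]-t[r,228:250,0])))
for X in ((.5615,.2095,.08),(.5615,.2095,.012),(.57,.207,.08),(.57,.207,.012)): print(X,"top",proj("top",X).round(1),"side",proj("side",X).round(1))
```

```text
174  58  58  61  61  58  62  62  60  61  61  66  61  62  61  59  65  60  61  69  90  90  76 |  -2   0   0   3   1   0   0   3   1   3   3   2   1   1   4   2   2   1  -2   1  -2   0
175  62  63  60  60  59  58  61  60  65  59  60  60  62  63  61  63  60  65  69  88  88  76 |   2   1   2   0   3   0   3   0   4   2   2   1   0   2   0   1   1   4  -2   1  -2  -1
176  62  61  58  61  62  59  60  58  60  66  59  64  61  63  57  63  63  61  68  82  94  78 |   0   2   1   3   0   2  -2   5   2   2  -2   1   0   5   1   2   2   3   1  -1  -1  -1
177  58  62  61  61  62  60  60  59  62  59  60  58  61  63  61  57  61  64  62  80  89  83 |   2   4   1   0   3   0   4   2   1   2   0   1   4   1   2   1   3   4   1  -1  -1   3
178  62  56  57  60  59  58  60  59  61  60  62  62  61  62  57  61  62  60  65  76  87  85 |   2  -1   1   1   3  -1   1   1   5   1   0   3   1   0   2   1   3   4   0   0   0   0
179  95  92  96  92  93  89  87  83  74  69  64  68  73  77  83  79  81  80  80  82  89  87 |   2   0   1  -1   0   2   1   0  -1   2  -1   2   2   1   2   0   0   2   2   1  -1   0
180 140 
[... 3167 characters left out ...]
24 117 107 |  -2  -2  -1  -2   1   2   2   5   5   5   4   6   3   1   2   3   2   2   2   1   2  11
198 176 178 180 171 140 106 102 107 110 107 111 115 121 126 129 131 129 127 124 130 117 108 |  -4  -1   0  -4   0   3   6   5   5   5   5   6   4   2   3   0   0   2   2   0   3   9
199 177 181 179 170 139 111 103 106 104 104 103 112 119 125 126 126 127 125 129 137 121 107 |   0   0  -2  -2   0   4   6   5   7   7   6   6   4   3   4   0   1   0   1   0   4  11
(0.5615, 0.2095, 0.08) top [237.3 188.1] side [301.3 167.9]
(0.5615, 0.2095, 0.012) top [241.4 191. ] side [301.5 185.9]
(0.57, 0.207, 0.08) top [238.2 185.5] side [303.8 167.8]
(0.57, 0.207, 0.012) top [242.3 188.6] side [304.  185.8]
```

The bay 3 cap sits at about (0.570, 0.207, 0.08): upright, against the rear wall of its bay, which is fine. Next I lower the shut fingers in front of the bar and push gently.

Request:
send_rows(
  steps=[
    {"delta_rot":[0,0,0],"xyz":[0,0,35],"fingers":255},
    {"delta_rot":[0,0,0],"xyz":[0,0,70],"fingers":255},
    {"delta_rot":[0,0,0],"xyz":[0,0,105],"fingers":255},
    {"delta_rot":[0,0,0],"xyz":[0,0,130],"fingers":255},
    {"delta_rot":[0,0,0],"xyz":[0,0,138],"fingers":255},
    {"delta_rot":[0,0,0],"xyz":[-10,0,138],"fingers":255},
    {"delta_rot":[0,0,0],"xyz":[-20,0,138],"fingers":255},
    {"delta_rot":[0,0,0],"xyz":[-30,0,138],"fingers":255},
    {"delta_rot":[0,0,0],"xyz":[-36,0,138],"fingers":255},
    {"delta_rot":[0,0,0],"xyz":[-40,0,138],"fingers":255},
  ],
)

```text
clock: 43.05
tcp_pos: [0.3646, 0.2646, 0.0267]
ee_rot: [[-1.0, 0.0, 0.003], [0.0, 1.0, 0.002], [-0.003, 0.002, -1.0]]
wrist_force: [-2.4, 0.5, 1.9]
grip_width: 0.0002
finger_force: 1.2
```

Request:
send_rows(
  steps=[
    {"delta_rot":[0,0,0],"xyz":[-3,0,0],"fingers":255},
    {"delta_rot":[0,0,0],"xyz":[-6,0,0],"fingers":255},
    {"delta_rot":[0,0,0],"xyz":[-9,0,0],"fingers":255},
    {"delta_rot":[0,0,0],"xyz":[-12,0,0],"fingers":255},
    {"delta_rot":[0,0,0],"xyz":[-16,0,0],"fingers":255},
    {"delta_rot":[0,0,0],"xyz":[-20,0,0],"fingers":255},
    {"delta_rot":[0,0,0],"xyz":[-24,0,0],"fingers":255},
    {"delta_rot":[0,0,0],"xyz":[-28,0,0],"fingers":255},
    {"delta_rot":[0,0,0],"xyz":[-32,0,0],"fingers":255},
    {"delta_rot":[0,0,0],"xyz":[-36,0,0],"fingers":255},
  ],
)

```text
clock: 43.88
tcp_pos: [0.3983, 0.2636, 0.0245]
ee_rot: [[-1.0, -0.0, -0.0], [-0.0, 1.0, -0.0], [0.0, -0.0, -1.0]]
wrist_force: [-2.5, -0.5, 2.1]
grip_width: -0.0002
finger_force: 1.2
```

Request:
send_rows(
  steps=[
    {"delta_rot":[0,0,0],"xyz":[-5,0,0],"fingers":255},
    {"delta_rot":[0,0,0],"xyz":[-10,0,0],"fingers":255},
    {"delta_rot":[0,0,0],"xyz":[-15,0,0],"fingers":255},
    {"delta_rot":[0,0,0],"xyz":[-20,0,0],"fingers":255},
    {"delta_rot":[0,0,0],"xyz":[-25,0,0],"fingers":255},
    {"delta_rot":[0,0,0],"xyz":[-30,0,0],"fingers":255},
    {"delta_rot":[0,0,0],"xyz":[-35,0,0],"fingers":255},
    {"delta_rot":[0,0,0],"xyz":[-40,0,0],"fingers":255},
    {"delta_rot":[0,0,0],"xyz":[-45,0,0],"fingers":255},
    {"delta_rot":[0,0,0],"xyz":[-50,0,0],"fingers":255},
  ],
)

```text
clock: 44.72
tcp_pos: [0.4483, 0.2635, 0.0243]
ee_rot: [[-1.0, -0.0, -0.0], [-0.0, 1.0, -0.001], [0.0, -0.001, -1.0]]
wrist_force: [-1.4, -1.6, 0.1]
grip_width: 0.0001
finger_force: 1.3
```

Request:
send_rows(
  steps=[
    {"delta_rot":[0,0,0],"xyz":[-4,0,0],"fingers":255},
    {"delta_rot":[0,0,0],"xyz":[-8,0,0],"fingers":255},
    {"delta_rot":[0,0,0],"xyz":[-12,0,0],"fingers":255},
    {"delta_rot":[0,0,0],"xyz":[-16,0,0],"fingers":255},
    {"delta_rot":[0,0,0],"xyz":[-20,0,0],"fingers":255},
    {"delta_rot":[0,0,0],"xyz":[-24,0,0],"fingers":255},
    {"delta_rot":[0,0,0],"xyz":[-28,0,0],"fingers":255},
    {"delta_rot":[0,0,0],"xyz":[-32,0,0],"fingers":255},
    {"delta_rot":[0,0,0],"xyz":[-36,0,0],"fingers":255},
    {"delta_rot":[0,0,0],"xyz":[-40,0,0],"fingers":255},
  ],
)

```text
clock: 45.55
tcp_pos: [0.4861, 0.2637, 0.0244]
ee_rot: [[-1.0, -0.001, -0.005], [-0.001, 1.0, -0.0], [0.005, -0.0, -1.0]]
wrist_force: [-7.2, -2.5, 3.4]
grip_width: 0.0001
finger_force: 3.8
```

Request:
send_rows(
  steps=[
    {"delta_rot":[0,0,0],"xyz":[-3,0,0],"fingers":255},
    {"delta_rot":[0,0,0],"xyz":[-6,0,0],"fingers":255},
    {"delta_rot":[0,0,0],"xyz":[-9,0,0],"fingers":255},
    {"delta_rot":[0,0,0],"xyz":[-12,0,0],"fingers":255},
    {"delta_rot":[0,0,0],"xyz":[-15,0,0],"fingers":255},
    {"delta_rot":[0,0,0],"xyz":[-18,0,0],"fingers":255},
    {"delta_rot":[0,0,0],"xyz":[-21,0,0],"fingers":255},
    {"delta_rot":[0,0,0],"xyz":[-24,0,0],"fingers":255},
    {"delta_rot":[0,0,0],"xyz":[-27,0,0],"fingers":255},
    {"delta_rot":[0,0,0],"xyz":[-27,0,0],"fingers":255},
  ],
)

```text
clock: 46.38
tcp_pos: [0.5093, 0.2641, 0.0245]
ee_rot: [[-1.0, -0.002, -0.013], [-0.002, 1.0, 0.001], [0.013, 0.001, -1.0]]
wrist_force: [-16.0, -2.1, 10.1]
grip_width: -0.0002
finger_force: 8.3
```

Run:
```python
from h import *
s=manip.state();print(s['clock'],s['tcp_pos'],s['wrist_force'])
```

```text
46.3833 [0.50928216 0.26411837 0.02450584] [-16.00797454  -2.05273889  10.0814522 ]
```

Request:
send_rows(
  steps=[
    {"delta_rot":[0,0,0],"xyz":[-2,0,0],"fingers":255},
    {"delta_rot":[0,0,0],"xyz":[-4,0,0],"fingers":255},
    {"delta_rot":[0,0,0],"xyz":[-6,0,0],"fingers":255},
    {"delta_rot":[0,0,0],"xyz":[-6,0,0],"fingers":255},
  ],
)

```text
clock: 46.72
tcp_pos: [0.5093, 0.2641, 0.0245]
ee_rot: [[-1.0, -0.003, -0.024], [-0.003, 1.0, -0.0], [0.024, 0.0, -1.0]]
wrist_force: [-28.7, -2.0, 19.5]
grip_width: -0.0002
finger_force: 14.7
```

The drawer is against its stop: force rises with no motion. Backing off and checking that it stays.

Request:
send_rows(
  steps=[
    {"delta_rot":[0,0,0],"xyz":[5,0,0],"fingers":255},
    {"delta_rot":[0,0,0],"xyz":[15,0,0],"fingers":255},
    {"delta_rot":[0,0,0],"xyz":[30,0,0],"fingers":255},
    {"delta_rot":[0,0,0],"xyz":[60,0,0],"fingers":255},
    {"delta_rot":[0,0,0],"xyz":[100,0,0],"fingers":255},
    {"delta_rot":[0,0,0],"xyz":[130,0,-20],"fingers":255},
    {"delta_rot":[0,0,0],"xyz":[160,0,-60],"fingers":255},
    {"delta_rot":[0,0,0],"xyz":[190,-10,-100],"fingers":255},
    {"delta_rot":[0,0,0],"xyz":[200,-40,-130],"fingers":255},
    {"delta_rot":[0,0,0],"xyz":[200,-70,-150],"fingers":255},
  ],
)

```text
clock: 47.55
tcp_pos: [0.3223, 0.2032, 0.1719]
ee_rot: [[-1.0, -0.006, 0.006], [-0.006, 1.0, 0.004], [-0.006, 0.004, -1.0]]
wrist_force: [0.6, 0.2, 0.1]
grip_width: 0.0001
finger_force: 0.0
```

```bash
python3 - <<'E'
from h import *
s=manip.state();print(s['clock'],s['tcp_pos'],s['wrist_force'])
im=vision.read_camera("top");b=vision.read_camera("side");cv2.imwrite("pics/t15.png",im);cv2.imwrite("pics/s15.png",b)
g=cv2.cvtColor(im,cv2.COLOR_BGR2GRAY)
print("expect front face top edge row home",proj("top",(.5655,.27,.06)).round(1),"handle",proj("top",(.5295,.27,.043)).round(1), "at 0.145",proj("top",(.5555,.27,.06)).round(1))
for r in range(170,215): print(r,' '.join('%3d'%v for v in g[r,204:256:2]))
hs=cv2.cvtColor(im,cv2.COLOR_BGR2HSV)
for n in("top0","t15"):
    h=cv2.cvtColor(cv2.imread(f"pics/{n}.png"),cv2.COLOR_BGR2HSV)[150:200,240:270].astype(int)
    print(n,"red",[(c.round(2).tolist(),st.tolist()) for c,st in blobs((h[...,1]>150)&((h[...,0]<8)|(h[...,0]>172)),4,(240,150))])
E
python3 m.py
```

```text
47.55 [0.32233042 0.20319723 0.17186492] [0.57046532 0.19424156 0.12446577]
expect front face top edge row home [220.3 187.6] handle [221.2 199. ] at 0.145 [220.2 190.6]
170 110 102 141 130 109 117 100  78  69 107  84 103 148 177 170 106  81  76  69  69  69  86  84  63  85  85
171 132  90 140 140 104 100  81  68  85 110  71 121 153 176 173 132 117 112  99  94  95 100  89  67  82  94
172 155 105 125 148 126  94  77  78 110  89  78 130 161 176 171 116 106 103 105 104 102 100  87  63  77  96
173 162 144 112 137 141 127 110 104 104  72 112 138 169 176 171  99  91  82  97 106 105 104  89  65  69  93
174 172 164 121 121 140 141 130 103  83  88 131 155 176 176 172  94  75  66  74  90  91  88  90  62  68  85
175 174 171 144 110 117 123 109  82  85 124 144 167 179 177 171  81  57  56  60  60  62  72  89  70  87  85
176 176 174 161 137 110  98  92  94 126 143 154 179 177 176 171  80  51  51  55  52  57  65  92  81 132  93
177 177 174 172 161 142 119 121 137 141 152 169 172 177 177 172  75  55  55  51  54  55  63  92  85 150 110
178 177 177 178 174 158 140 133 151 161 170 173 176 177 178 172  7
[... 3471 characters left out ...]
63 171 169 148 161 164 163
211 144 133 129 112 111 123 126 133 132 137 135 136 139 133 128 137 160 165 164 167 171 173 143 164 164 160
212 143 132 132 112 118 125 129 133 136 138 137 136 136 133 130 132 157 163 163 164 172 169 145 164 166 157
213 144 136 126 115 123 129 130 134 135 134 134 135 131 134 128 126 144 163 166 165 171 172 143 162 162 143
214 146 144 129 119 128 129 133 135 135 136 135 136 136 135 129 124 136 161 161 166 171 171 148 160 154 145
top0 red []
t15 red []
bottle [394.3 212.9] [114, 14, 11, 9, 77] (x,y,w,h+off) [ 0.4905 -0.3047]
vessel [366.2 202.1] [82, 0, 20, 15, 257] (x,y,w,h+off) [ 0.527  -0.2137]
jar [432.3 211.9] [154, 11, 9, 12, 54] (x,y,w,h+off) [ 0.4954 -0.4294]
```

Run:
```python
from h import *
def sub(n,c,lo,hi):
    g=cv2.cvtColor(cv2.imread(f"pics/{n}.png"),cv2.COLOR_BGR2GRAY)[lo:hi,c:c+16].astype(float).mean(1)
    w=np.clip(g.max()-30-g,0,None) if False else None
    i=int(np.argmin(g)); a,b,c2=g[i-1:i+2]; return lo+i+.5*(a-c2)/(a-2*b+c2), g.round(0).astype(int)
for n,lo,hi in(("top0",238,252),("t14",235,249),("t15",192,206)):
    r,g=sub(n,212,lo,hi); print(n,r,ray("top",(220,r),.043).round(4),g)
# panel rear-top edge (dark bay -> white panel), cols 234..243, half level
for n,lo,hi in(("top0",228,238),("t14",225,234),("t15",183,190)):
    g=cv2.cvtColor(cv2.imread(f"pics/{n}.png"),cv2.COLOR_BGR2GRAY)[lo:hi,236:243].astype(float).mean(1)
    i=np.argmax(g>110); r=lo+i-1+(110-g[i-1])/(g[i]-g[i-1]); print(n,"panel rear",r.round(2),ray("top",(239,r),.06).round(4))
for n in("side0","s15"):
    h=cv2.cvtColor(cv2.imread(f"pics/{n}.png"),cv2.COLOR_BGR2HSV)[170:200,300:330].astype(int)
    print(n,[(c.round(2).tolist(),st.tolist()) for c,st in blobs((h[...,1]>130)&((h[...,0]<8)|(h[...,0]>170))&(h[...,2]>60),3,(300,170))])
```

```text
top0 247.15671641791045 [0.3701 0.2678 0.043 ] [168 170 167 146 101  66  73  70  57  52  55  67  73  72]
t14 244.03048780487805 [0.3803 0.2682 0.043 ] [120 119 119 119 119 117 105  78  53  48  53  65  69  70]
t15 200.05211267605634 [0.526  0.2738 0.043 ] [148 150 150 149 149 144 123  86  61  81 130 148 143 132]
top0 panel rear 233.09 [0.4166 0.2032 0.06  ]
t14 panel rear 230.29 [0.4257 0.2035 0.06  ]
t15 panel rear 186.3 [0.5705 0.2084 0.06  ]
side0 [([314.62, 183.0], [14, 11, 2, 5, 8])]
s15 [([314.56, 182.78], [14, 11, 2, 5, 9])]
```

The panel moved 0.154 m and the red catch is back at its rest pixel (314.6, 182.8), so the drawer is latched. The jar and the spare bottle haven't moved.

```bash
python3 -c "
from workcell import manip
print(manip.job_done())"
```

```text
the job is handed in; nothing more can be done
None
```

The job is handed in: vessels 54, 41 and 29 were nested in vessel_84 (68 was absent), with three bottles in the bays and one left out, and the drawer was pushed home with the catch latched and the jar still standing; one bottle hit bay 1 at about 44 N on the first try and was reseated.

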